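Empty the worn contact tips from the tipping cup into the catch tray

TASK

Take the pull hook from its rest, feel for the finger hole in the front lip of the catch tray under the cup and draw the tray fully out with the hook, then lay the hook back on its rest. Then swing the cup over by its lever so that all three worn contact tips fall out into the drawn tray, and bring the lever back under control until the cup stands upright again: do not let the spring fling it back. Leave the tray out with the tips in it, and do not disturb the marker, the pot or the chisel.

Things in the scene. Friction and masses are not known exactly. Their poses are not given: they have to be found in the camera images.
- stand: Grey steel tipping stand fixed to the table. Origin at table height, middle of its housing; z up; open front at its -x. Cheek plates 8 mm thick, inner faces y = +-71, x -125 to 65, 56 high; uprights 44 mm wide at x = -100 up to z = 172. A hood (top z = 56) covers x -60 to 65. The tray's lip sticks out before the hood, between the cheeks, under the cup.
- pivot (a point): Middle of the cradle's pivot axis (along the stand's y), at x = -100, y = 0, z = 150 mm of the stand. Between the uprights hangs a steel cup, 65 mm across, 64 high, holding the worn tips; at rest upright with its rim 26 mm above the pivot and its strap's underside at z = 107: the hook must reach in under it from the front.
- cradle (a joint): Tilt of cup, cradle and lever, rad: 0 = upright on its stop, growing as the cup's mouth tips to the stand's front (-x); stop at 2.4. A return spring (0.05 N m at rest, 0.33 N m fully tipped: up to 3 N at the handle) flings it back if let go. The tips slide out at roughly 1.6 to 2.2 rad.
- lever_handle (a point): Middle of the black revolving crank handle (22 mm round, 52 long, along the stand's y) on the lever's end; the handle turns freely on its own pin. At tilt q: x = -100 + 120 cos(0.611 + q), y = -128, z = 150 + 120 sin(0.611 + q) mm of the stand: at rest to the rear, swinging over the top to the front. To pinch from above, fingers closing along the stand's x.
- catch_tray (a joint): How far the aluminium catch tray is drawn out to the stand's front (-x), m: 0 = in, stop at 0.115 = fully out; may start up to 12 mm out. Slides stiffly (about 3 N). Tray 115 long, 110 wide, walls 30 high, floor top 6 mm above the table. Drawn out, its inside lies at x = -174 to -65 of the stand.
- lip_middle (a point): Fixed point of the stand (x = -87.5, y = 0, z = 31 mm) at the height of the top of the tray's flat front lip (4 mm thick, free underneath to the table). The lip's one round finger hole, 18 mm across, is here if the tray is at 0, nearer the front (-x) by the joint value, but anywhere up to 14 mm to either side (y): not measured, to be felt for or seen.
- hook: Loose pull hook, 120 g: wooden handle 100 long (x), 16 wide (y), 26 mm high (z); from its front end (+x) an 8 mm steel rod runs straight on and bends down at 115 mm from the handle's centre, ending 50 mm below it. Origin at the handle's centre, z up.
- hook_handle (a point): Centre of the hook's handle, the place to grip (16 mm wide across the hook's y). On its rest it lies 59 mm above the table, with 60 mm of free length between the rest's two posts.
- hook_tip (a point): Lower end of the hook's downward rod (8 mm across, rounded).
- hook_rest: Grey rest fixed to the table: base 100 x 60 x 8 mm, two forked posts 8 mm thick at x = +-36, notch floors at z = 46, notch about 25 mm wide, prongs up to z = 62. Origin at table height under its middle; the hook lies along the rest's x, rod to +x.
- rest_seat (a point): Where the centre of the hook's handle belongs on the rest, 59 mm above the table.
- tip1 (a point): Centre of one of the three worn copper contact tips, 8 mm across and 30 mm long (body worn_tip_1), lying in the cup at the start.
- worn_tip_1: The same contact tip; origin at its underside, long axis y.
- tip2 (a point): Centre of one of the three worn copper contact tips, 8 mm across and 30 mm long (body worn_tip_2), lying in the cup at the start.
- worn_tip_2: The same contact tip; origin at its underside, long axis y.
- tip3 (a point): Centre of one of the three worn copper contact tips, 8 mm across and 30 mm long (body worn_tip_3), lying in the cup at the start.
- worn_tip_3: The same contact tip; origin at its underside, long axis y.
- red_marker: Marker pen with a red cap, 126 x 17 x 18 mm, lying on the table: bystander. Origin at its underside.
- ear_pot: Small round pot with an orange lid, 50 mm across, 42 mm high: bystander. Origin at its underside.
- chisel: Blue cold chisel, 154 x 21 x 16 mm, lying on the table: bystander. Origin at its underside.
There are look-alikes about, which are no part of the job. Of the things that look like the hook, the largest one is meant.

How it is judged:
By the outcome, as a careful person would: the job done as asked, in the order asked, and still so for the second after the job is handed in, with the robot touching nothing.
It also fails if it takes over 72 s, if anything falls off the work surface, if the arm or the gripper's body presses on something with over 40 N, if the wrist force passes 120 N, or if a joint passes its speed limit or range.

ROBOT

A 6-joint arm with a two-finger parallel gripper is mounted at the origin on a cart in front of the work surface, level with it; the furniture and walls round the work are solid. World frame = base frame: x ahead of the robot, y to its left, z up, the work surface at z = 0. Lengths are in m, angles in rad, forces in N, time in s.
With the tool pointing down it reaches from about 0.35 to 0.775 m from the base axis. Payload 7.3 kg.
Tool frame: the origin (TCP) lies midway between the tips of the shut fingers; the grasp point (between the pads) lies 19 mm behind it; z points along the fingers, y is the direction in which the jaws open and shut (so a half turn about z gives the same grasp; the last joint's range is limited). The gripper opens to 92 mm and grips with 3 to 60 N. Pads are 19 mm wide; open, the fingers measure 130 mm over their backs; the gripper's body (75 mm by 190 mm) begins 47 mm behind the grasp point.
Start: joints at [-1.309, 0.342, 1.524, -0, 1.275, -0.146], TCP at [0.208, -0.482, 0.227] pointing down, gripper open.
Joint ranges: [-2.53, 2.53], [-0.77, 2.02], [0.04, 2.7], [-1, 4.14], [0.28, 2.66], [-3.11, 3.11]. Speed limits (rad/s): [2.57, 2.57, 3.14, 3.14, 3.14, 3.14].

INTERFACE

Orientations are given as [roll, pitch, yaw] about the fixed x, y, z axes, in that order (R = Rz(yaw) Ry(pitch) Rx(roll)).
In Python, from cell import robot gives the robot as it stands.
- The arm moves only by the tool step_arm, never from a script. Its argument "moves" is a list that holds one entry, the list of rows, each a list of 4 numbers: the shift along the tool's x, y, z in m, then the turn about the tool's z in rad. In form: [[[dx, dy, dz, roll], ...]]. A call has 1 to 8 rows; each row shifts and turns the commanded pose from where the row before left it, along the tool's axes as they then stand; what a row does not reach is not made up. A row lasts 1/12 s, in which the tool goes at most 41.7 mm and 7.16 degrees, less where a joint would pass 70% of its speed; a pose out of reach is approached as far as the arm can. A call with a gripper value outside its range is refused whole. "hand" is the opening, from 0 (shut) to 1 (fully open), set as the call begins (left out, the last holds). The fingers move at their own pace and stop on an object; "force" is the grip in N (left out, the last holds). Time passes only in rows, so rows that do not move let the fingers close. It gives the time, the measured TCP pose, the force and the opening at its end, in the units of the state.
- robot.observe(): the state, without advancing time (a new reading comes with each control period).
- robot.read_camera(name): name is "scene" or "top" or "wrist"; returns a dict with "frame" (480x640x3 uint8, red, green, blue), "fovy" (degrees; the focal length in pixels is half the picture's height over the tangent of half this angle, whatever the lens; pixels are square), "cx", "cy" (the principal point, pixels), "R" (3x3) and "t" (3): a world point X has camera coordinates R X + t. Camera axes: x right, y down, z forward; pixel columns grow to the right and rows downward; lengths in m; the calibration is good to about 2 mm. A picture is of the moment at which its call begins. There is no depth.
- robot.hand_in(): hands the job in, once; it reports no verdict.
The state is a dict: "time": time; "qpos": joint angles; "qvel": joint speeds; "joint_efforts": joint torques, N m; "tool_pos": TCP position; "tool_rot": TCP orientation; "contact_force": force on the tool from outside, world axes, zero at the start; "torque": the same for the moment, N m; "opening": finger opening in m.
Only numpy, scipy, OpenCV 4.12 (cv2) and the standard library are available. Lean on these libraries where they do the work, as an engineer would, in place of code of your own. Each camera call takes 0.05 s, during which the arm holds its last target.

## Working session

There is one attempt and no reset: what is moved stays moved. The work goes in short steps, Python scripts to look and compute and a tool call to move; the robot and the scene stay as the last step left them, time stands still between calls to the robot, and variables do not carry over. Pictures are saved under pics/ and viewed, and the job is handed in when it is done.

Besides the shell and the picture viewer there is one more tool, called after "Call:" by a JSON object that holds its "op" and its "data". step_arm: Moves the arm, as the interface text tells. Its arguments: {"type":"object","properties":{"moves":{"type":"array","items":{"type":"array","items":{"type":"array","items":{"type":"number"}}}},"hand":{"type":"number"},"force":{"type":"number"}},"required":["moves"]}

```bash
ls; mkdir -p pics; python3 - <<'E'
from cell import robot
import cv2
s=robot.observe(); print(s)
for n in ["scene","top","wrist"]:
    c=robot.read_camera(n); cv2.imwrite(f"pics/{n}0.png",c["frame"][:,:,::-1]); print(n,c["fovy"],c["cx"],c["cy"],c["R"],c["t"])
E
```

```text
pics
{'time': 0.0, 'qpos': array([-1.30897042e+00,  3.42727188e-01,  1.52507177e+00, -2.21348337e-05,
        1.27539459e+00, -1.46001869e-01]), 'qvel': array([-2.96246139e-04, -5.98939484e-04,  2.41351528e-04, -9.87360842e-04,
       -6.59773905e-05,  7.30715108e-04]), 'joint_efforts': array([ 8.06163916e-04, -4.31237125e+01, -2.44215292e+01,  7.19665736e-02,
        5.59730467e-02, -1.35952723e-04]), 'tool_pos': array([ 0.20812352, -0.48151348,  0.22602354]), 'tool_rot': array([-3.14000571e+00, -2.11963678e-04,  4.07834070e-01]), 'contact_force': array([ 0.0605899 , -0.41721486,  0.69877696]), 'torque': array([-0.0666611 , -0.03514449,  0.00635882]), 'opening': 0.0919468292230838}
scene 53.27977050704119 315.260804334573 241.88187105304104 [[-0.91241364 -0.40921023  0.00695248]
 [-0.31065605  0.68140865 -0.66270285]
 [ 0.26644731 -0.60681895 -0.74885018]] [0.58240754 0.18747802 1.21139895]
top 56.79928134294112 314.5434167262117 233.17244056353263 [[-1.02235397e-01 -9.94759921e-01 -7.89311338e-04]
 [-9.70220577e-01  9.98884846e-02 -2.20667902e-01]
 [ 2.19590428e-01 -2.17942643e-02 -9.75348683e-01]] [0.19083924 0.61020735 1.37562681]
wrist 69.00175753864488 322.1966305211424 233.43789312160004 [[ 0.39626573 -0.91813507 -0.00120885]
 [-0.87314302 -0.37725369  0.30870848]
 [-0.28389213 -0.1212751  -0.95115593]] [-0.52465664 -0.03852936  0.3917604 ]
```

View pics/scene0.png

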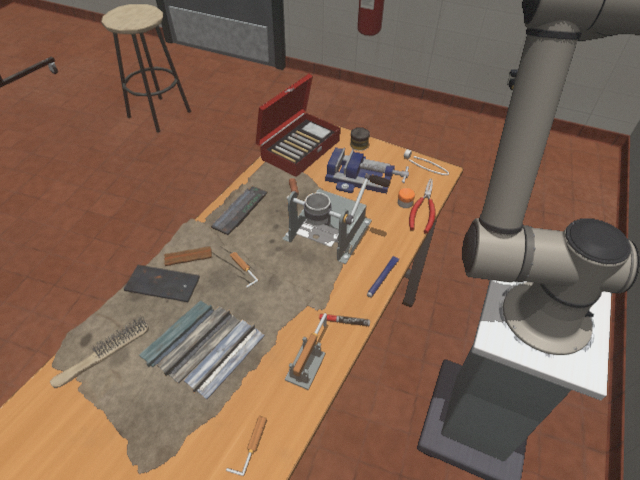

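View pics/top0.png

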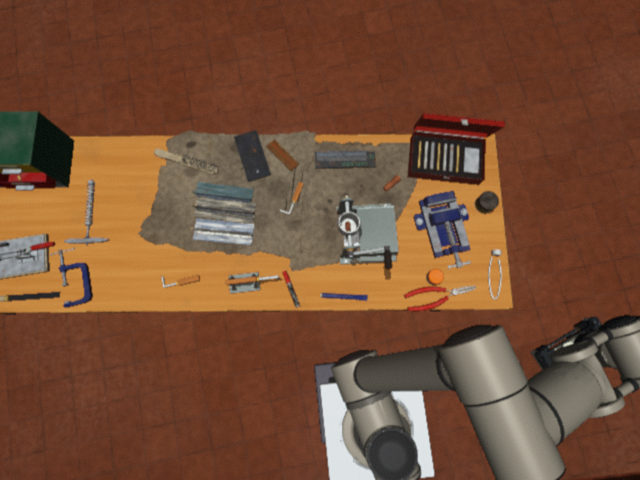

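View pics/wrist0.png

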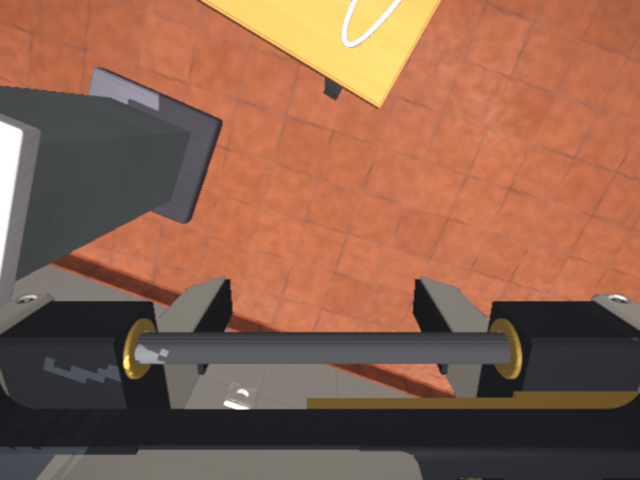

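Hook candidates (top view): the one on the grey rest at (255,280), a small one lying at (182,280), and another on the cloth at (293,195). I'll take close crops of them.

```bash
cat > h.py <<'E'
import numpy as np, cv2
from cell import robot
def cam(n):
    c=robot.read_camera(n); c["f"]=240/np.tan(np.radians(c["fovy"])/2); c["R"]=np.array(c["R"]); c["t"]=np.array(c["t"]); return c
def proj(c,X):
    p=np.asarray(X)@c["R"].T+c["t"]; return np.stack([c["cx"]+c["f"]*p[...,0]/p[...,2],c["cy"]+c["f"]*p[...,1]/p[...,2]],-1)
def back(c,u,v,z):
    d=c["R"].T@np.array([(u-c["cx"])/c["f"],(v-c["cy"])/c["f"],1]); o=-c["R"].T@c["t"]
    return o+d*(z-o[2])/d[2]
def crop(c,u0,v0,u1,v1,k,name):
    im=c["frame"][v0:v1,u0:u1,::-1]; cv2.imwrite("pics/"+name,cv2.resize(im,None,fx=k,fy=k,interpolation=cv2.INTER_CUBIC))
E
python3 - <<'E'
from h import *
c=cam("top"); crop(c,150,170,410,320,3,"t1.png")
c=cam("scene"); crop(c,220,300,380,480,3,"s1.png"); crop(c,270,160,470,300,4,"s2.png")
E
```

```text
(no output)
```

View pics/t1.png

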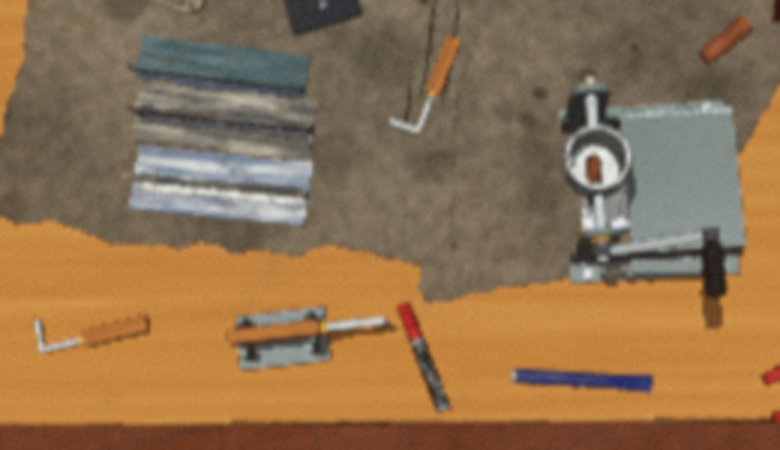

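View pics/s1.png

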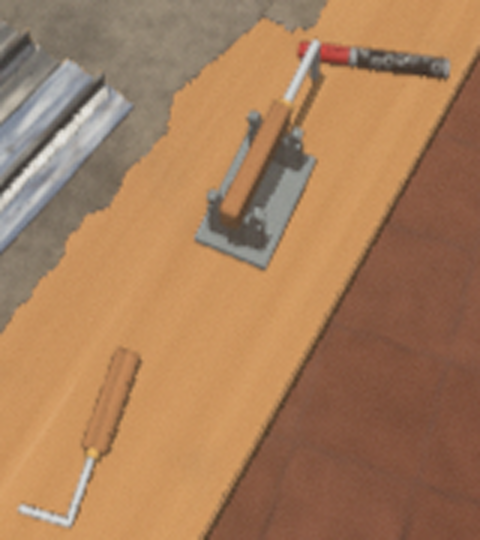

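View pics/s2.png

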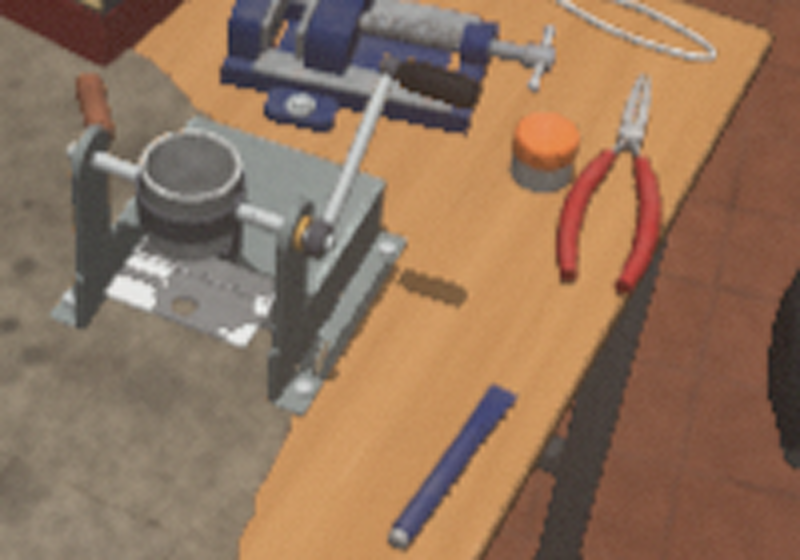

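```bash
cat > fit.py <<'E'
from h import *
from scipy.optimize import least_squares
t=cam("top"); s=cam("scene")
obs=[(t,(-100,0,176),(349.3,223.3)),(t,(-1.7,-128,218.8),(387.3,257.3)),(s,(-100,0,176),(317.5,201.5)),(s,(-1.7,-128,218.8),(379.5,181.2)),(s,(65,-79,56),(366,206)),(s,(65,79,56),(318.7,189.5)),(t,(65,79,56),(393.3,204.5)),(t,(65,-79,56),(397.3,251))]
def T(p,X):
    X=np.array(X)/1000; c,sn=np.cos(p[2]),np.sin(p[2]); return np.array([p[0]+c*X[0]-sn*X[1],p[1]+sn*X[0]+c*X[1],X[2]])
def r(p): return np.concatenate([proj(c,T(p,X))-u for c,X,u in obs])
o=least_squares(r,[0.55,-0.15,-1.57],loss='soft_l1'); print(o.x); print(r(o.x).reshape(-1,2).round(1))
p=o.x
h=back(s,316.2,236.2,0.031); d=h[:2]-p[:2]; R=np.array([[np.cos(p[2]),np.sin(p[2])],[-np.sin(p[2]),np.cos(p[2])]]); print("hole",h,R@d)
# hook: handle ends top, rod bend  (z top of handle .072)
for u,v in [(228,336),(325,328),(388,322)]:
    print("hk top",back(t,150+u/3,170+v/3,0.06))
for u,v in [(230,212),(286,104),(314,46)]:
    print("hk scene",back(s,220+u/3,300+v/3,0.06))
# rest base corners
for u,v in [(238,318),(326,308),(330,360),(243,370)]: print("rest",back(t,150+u/3,170+v/3,0.008))
E
python3 fit.py
```

```text
[ 0.61908218 -0.0739197  -1.60808074]
[[-1.3 -0.2]
 [-0.3  3.3]
 [-0.4 -0.4]
 [-0.2 -0.6]
 [-0.1 -1.6]
 [-1.4 -1.5]
 [-0.4  1.3]
 [ 0.7  1.4]]
hole [0.62769783 0.01774972 0.031     ] [-0.09192687  0.00519261]
hk top [0.49833464 0.42478491 0.06      ]
hk top [0.496278   0.32144301 0.06      ]
hk top [0.49579643 0.25411033 0.06      ]
hk scene [0.4945267  0.42067784 0.06      ]
hk scene [0.49405932 0.32225755 0.06      ]
hk scene [0.49528259 0.26529228 0.06      ]
rest [0.52404831 0.42237158 0.008     ]
rest [0.52517648 0.32465536 0.008     ]
rest [0.46743081 0.32456675 0.008     ]
rest [0.46629225 0.42035353 0.008     ]
```

The rest hook (largest of the three, rod pointing to -y) is the right one. The fit puts it at about (0.496, 0.373), the stand at (0.619, -0.074) with yaw -1.61, and the hole visible near stand y = +5. Next is a helper that works out the rows.

```bash
cat > plan.py <<'E'
import sys
from h import *
def pose():
    s=robot.observe(); return s
def plan(target,yaw,n,quiet=False):
    s=robot.observe(); p=s["tool_pos"].copy(); r,pi,y=s["tool_rot"]
    target=np.array(target,float); dy=(yaw-y+np.pi)%(2*np.pi)-np.pi
    d=(target-p)/n; rows=[]
    for i in range(n):
        yy=y+dy*i/n; c,sn=np.cos(yy),np.sin(yy)
        rows.append([round(c*d[0]+sn*d[1],4),round(sn*d[0]-c*d[1],4),round(-d[2],4),round(-dy/n,4)])
    print("pos",p.round(4),"rot",s["tool_rot"].round(4),"F",s["contact_force"].round(1),"t",round(s["time"],2),"open",round(s["opening"],4))
    print("d",(target-p).round(4),"dyaw",round(dy,3))
    for i in range(0,n,8): print(rows[i:i+8])
if __name__=="__main__":
    a=[float(x) for x in sys.argv[1:]]; plan(a[:3],a[3],int(a[4]))
E
python3 plan.py 0.45 0.32 0.30 1.571 26
```

```text
pos [ 0.2082 -0.4819  0.2266] rot [-3.1413 -0.      0.4078] F [ 0.4 -0.6 -0.2] t 0.35 open 0.0918
d [0.2418 0.8019 0.0734] dyaw 1.163
[[np.float64(0.0208), np.float64(-0.0246), np.float64(-0.0028), np.float64(-0.0447)], [np.float64(0.0218), np.float64(-0.0237), np.float64(-0.0028), np.float64(-0.0447)], [np.float64(0.0229), np.float64(-0.0227), np.float64(-0.0028), np.float64(-0.0447)], [np.float64(0.0239), np.float64(-0.0216), np.float64(-0.0028), np.float64(-0.0447)], [np.float64(0.0248), np.float64(-0.0205), np.float64(-0.0028), np.float64(-0.0447)], [np.float64(0.0257), np.float64(-0.0194), np.float64(-0.0028), np.float64(-0.0447)], [np.float64(0.0266), np.float64(-0.0182), np.float64(-0.0028), np.float64(-0.0447)], [np.float64(0.0273), np.float64(-0.017), np.float64(-0.0028), np.float64(-0.0447)]]
[[np.float64(0.0281), np.float64(-0.0158), np.float64(-0.0028), np.float64(-0.0447)], [np.float64(0.0288), np.float64(-0.0145), np.float64(-0.0028), np.float64(-0.0447)], [np.float64(0.0294), np.float64(-0.0132), np.float64(-0.0028), np.float64(-0.0447)], [np.float64(0.0299), np.float6
[... 537 characters left out ...]
28), np.float64(-0.0447)], [np.float64(0.0321), np.float64(-0.0021), np.float64(-0.0028), np.float64(-0.0447)], [np.float64(0.0322), np.float64(-0.0006), np.float64(-0.0028), np.float64(-0.0447)], [np.float64(0.0322), np.float64(0.0008), np.float64(-0.0028), np.float64(-0.0447)], [np.float64(0.0321), np.float64(0.0022), np.float64(-0.0028), np.float64(-0.0447)], [np.float64(0.032), np.float64(0.0037), np.float64(-0.0028), np.float64(-0.0447)], [np.float64(0.0318), np.float64(0.0051), np.float64(-0.0028), np.float64(-0.0447)]]
[[np.float64(0.0315), np.float64(0.0065), np.float64(-0.0028), np.float64(-0.0447)], [np.float64(0.0312), np.float64(0.0079), np.float64(-0.0028), np.float64(-0.0447)]]
```

Call:
{"op": "step_arm", "data": {"moves": [[[0.021, -0.025, -0.009, -0.045], [0.022, -0.024, -0.009, -0.045], [0.023, -0.023, -0.009, -0.045], [0.024, -0.022, -0.009, -0.045], [0.025, -0.021, -0.009, -0.045], [0.026, -0.019, -0.009, -0.045], [0.027, -0.018, -0.009, -0.045], [0.027, -0.017, -0.009, -0.045]]]}}

```text
time: 1.02
tool_pos: [0.283, -0.2319, 0.2992]
tool_rot: [3.141, -0.0, 0.77]
contact_force: [0.7, 0.1, -0.1]
opening: 0.0921
```

Call:
{"op": "step_arm", "data": {"moves": [[[0.028, -0.016, 0, -0.045], [0.029, -0.015, 0, -0.045], [0.029, -0.013, 0, -0.045], [0.03, -0.012, 0, -0.045], [0.03, -0.01, 0, -0.045], [0.031, -0.009, 0, -0.045], [0.031, -0.008, 0, -0.045], [0.032, -0.006, 0, -0.045]]]}}

```text
time: 1.68
tool_pos: [0.3566, 0.0149, 0.299]
tool_rot: [3.141, -0.0, 1.13]
contact_force: [1.5, 0.5, 0.3]
opening: 0.0917
```

Call:
{"op": "step_arm", "data": {"moves": [[[0.032, -0.005, 0, -0.045], [0.032, -0.003, 0, -0.045], [0.032, -0.002, 0, -0.045], [0.032, 0, 0, -0.045], [0.032, 0.001, 0, -0.045], [0.032, 0.002, 0, -0.045], [0.032, 0.004, 0, -0.045], [0.032, 0.005, 0, -0.045]]]}}

```text
time: 2.35
tool_pos: [0.4311, 0.2612, 0.2986]
tool_rot: [3.141, 0.0, 1.49]
contact_force: [0.9, -0.1, 0.7]
opening: 0.0918
```

```bash
python3 - <<'E'
from h import *
c=cam("wrist"); cv2.imwrite("pics/w1.png",c["frame"][:,:,::-1])
print(proj(c,np.array([[.496,.373,.06],[.496,.258,.06],[.6277,.0177,.031]])))
import pickle; pickle.dump(c,open("w1.pkl","wb"))
E
```

```text
[[375.06141926  87.16304343]
 [378.46329543 194.66152195]
 [472.47532619 347.81476165]]
```

View pics/w1.png

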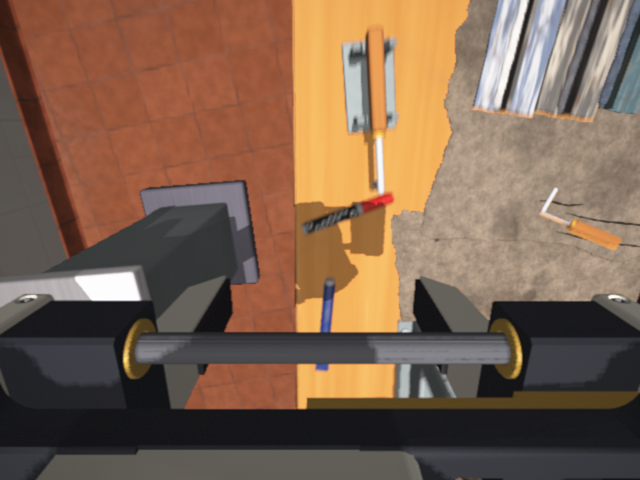

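The wrist view shows the hook handle from (375,28) to (377,130), the rod bend at about (380,188) and the marker cap at (380,200). I'll measure those and then move closer.

```bash
python3 - <<'E'
from h import *
import pickle; c=pickle.load(open("w1.pkl","rb"))
crop(c,280,0,480,250,3,"w1c.png")
for u,v,z in [(375,28,.065),(377,130,.065),(380,188,.06),(343,43,.008),(396,38,.008),(396,128,.008),(348,134,.008)]: print(back(c,u,v,z).round(4))
E
python3 plan.py 0.496 0.34 0.20 1.571 6
```

```text
[0.4971 0.4269 0.065 ]
[0.4959 0.3298 0.065 ]
[0.498  0.2656 0.06  ]
[0.4686 0.4266 0.008 ]
[0.5292 0.4268 0.008 ]
[0.5277 0.3281 0.008 ]
[0.4685 0.3258 0.008 ]
pos [0.4322 0.2656 0.2981] rot [ 3.1414 -0.0033  1.4949] F [-1.3  1.2 -0.4] t 2.4 open 0.0914
d [ 0.0638  0.0744 -0.0981] dyaw 0.076
[[np.float64(0.0132), np.float64(0.0097), np.float64(0.0163), np.float64(-0.0127)], [np.float64(0.013), np.float64(0.0098), np.float64(0.0163), np.float64(-0.0127)], [np.float64(0.0129), np.float64(0.01), np.float64(0.0163), np.float64(-0.0127)], [np.float64(0.0128), np.float64(0.0102), np.float64(0.0163), np.float64(-0.0127)], [np.float64(0.0127), np.float64(0.0103), np.float64(0.0163), np.float64(-0.0127)], [np.float64(0.0125), np.float64(0.0105), np.float64(0.0163), np.float64(-0.0127)]]
```

View pics/w1c.png

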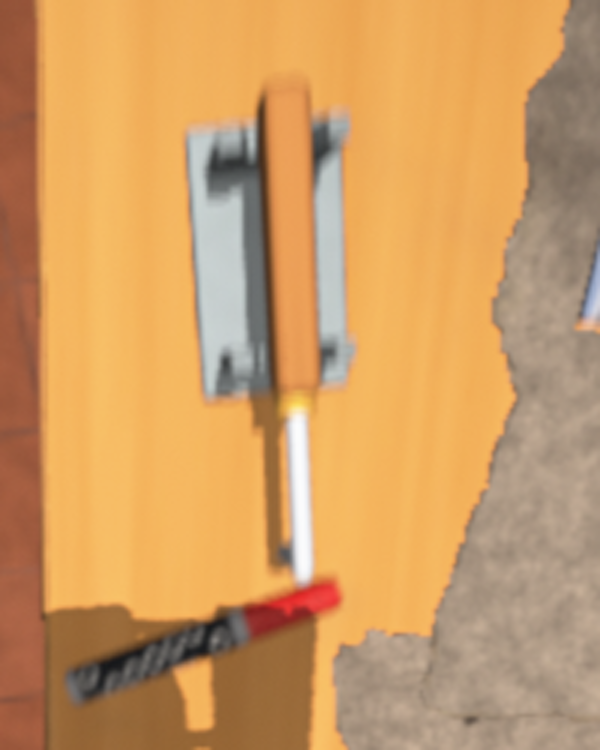

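Call:
{"op": "step_arm", "data": {"moves": [[[0.018, 0.01, 0.016, -0.013], [0.018, 0.01, 0.016, -0.013], [0.018, 0.011, 0.016, -0.013], [0.018, 0.011, 0.016, -0.013], [0.018, 0.011, 0.016, -0.013], [0.018, 0.011, 0.016, -0.013], [0, 0, 0.02, 0], [0, 0, 0.02, 0]]]}}

```text
time: 3.07
tool_pos: [0.5007, 0.3651, 0.1613]
tool_rot: [3.141, -0.0, 1.567]
contact_force: [0.1, -0.3, 0.4]
opening: 0.0921
```

```bash
python3 plan.py 0.497 0.377 0.042 1.571 6; python3 - <<'E'
from h import *
c=cam("wrist"); cv2.imwrite("pics/w2.png",c["frame"][:,:,::-1])
E
```

```text
pos [0.5007 0.3651 0.1613] rot [ 3.1415 -0.      1.5668] F [ 0.1 -0.3  0.4] t 3.07 open 0.0921
d [-0.0037  0.0119 -0.1193] dyaw 0.004
[[np.float64(0.002), np.float64(-0.0006), np.float64(0.0199), np.float64(-0.0007)], [np.float64(0.002), np.float64(-0.0006), np.float64(0.0199), np.float64(-0.0007)], [np.float64(0.002), np.float64(-0.0006), np.float64(0.0199), np.float64(-0.0007)], [np.float64(0.002), np.float64(-0.0006), np.float64(0.0199), np.float64(-0.0007)], [np.float64(0.002), np.float64(-0.0006), np.float64(0.0199), np.float64(-0.0007)], [np.float64(0.002), np.float64(-0.0006), np.float64(0.0199), np.float64(-0.0007)]]
```

View pics/w2.png

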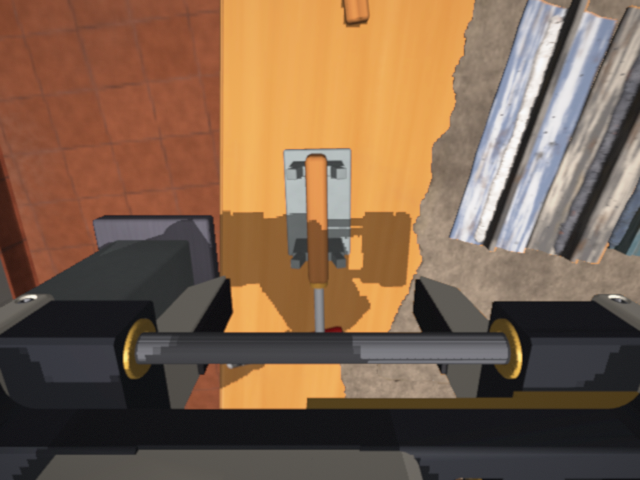

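```bash
python3 plan.py 0.497 0.377 0.042 1.571 8 | head -1; python3 - <<'E'
from h import *
c=cam("wrist")
for u,v,z in [(316,156,.065),(317,284,.065),(285,150,.008),(351,150,.008)]: print(back(c,u,v,z).round(4))
E
```

```text
pos [0.4986 0.3635 0.1568] rot [-3.135   0.0038  1.5663] F [-1.1 -0.6 -3.2] t 3.12 open 0.0919
[0.4939 0.423  0.065 ]
[0.4936 0.3239 0.065 ]
[0.466  0.4225 0.008 ]
[0.5225 0.4222 0.008 ]
```

Call:
{"op": "step_arm", "data": {"moves": [[[0.003, -0.001, 0.018, 0], [0.003, -0.001, 0.018, 0], [0.003, -0.001, 0.018, 0], [0.002, -0.001, 0.018, 0], [0, 0, 0.018, 0], [0, 0, 0.01, 0], [0, 0, 0, 0]]]}}

```text
time: 3.75
tool_pos: [0.4957, 0.3746, 0.0614]
tool_rot: [-3.139, 0.002, 1.566]
contact_force: [-0.4, -0.4, 0.5]
opening: 0.0915
```

Call:
{"op": "step_arm", "data": {"moves": [[[0, 0, 0.01, 0], [0, 0, 0.009, 0], [0, 0, 0, 0]]]}}

```text
time: 4.0
tool_pos: [0.496, 0.3748, 0.0425]
tool_rot: [-3.14, 0.001, 1.566]
contact_force: [-0.6, -0.1, -0.9]
opening: 0.0917
```

Call:
{"op": "step_arm", "data": {"moves": [[[0, 0, 0, 0], [0, 0, 0, 0], [0, 0, 0, 0], [0, 0, 0, 0], [0, 0, 0, 0], [0, 0, 0, 0]]], "hand": 0, "force": 50}}

```text
time: 4.5
tool_pos: [0.4965, 0.3753, 0.0439]
tool_rot: [3.141, -0.0, 1.566]
contact_force: [0.3, 0.0, -0.1]
opening: 0.0567
```

Call:
{"op": "step_arm", "data": {"moves": [[[0, 0, 0, 0], [0, 0, 0, 0], [0, 0, 0, 0], [0, 0, 0, 0], [0, 0, 0, 0], [0, 0, 0, 0], [0, 0, 0, 0], [0, 0, 0, 0]]]}}

```text
time: 5.17
tool_pos: [0.4965, 0.3752, 0.0437]
tool_rot: [3.142, 0.0, 1.566]
contact_force: [0.2, -0.4, -0.1]
opening: 0.0155
```

Call:
{"op": "step_arm", "data": {"moves": [[[0, 0, 0, 0], [0, 0, 0, 0], [0, 0, 0, 0]]]}}

```text
time: 5.42
tool_pos: [0.4964, 0.3752, 0.0437]
tool_rot: [3.142, 0.0, 1.566]
contact_force: [0.7, -0.6, -0.2]
opening: 0.0155
```

Call:
{"op": "step_arm", "data": {"moves": [[[0, 0, -0.01, 0], [0, 0, -0.015, 0], [0, 0, -0.02, 0], [0, 0, -0.02, 0], [0, 0, -0.02, 0], [0, 0, -0.015, 0], [0, 0, 0, 0], [0, 0, 0, 0]]]}}

```text
time: 6.08
tool_pos: [0.4967, 0.3754, 0.1446]
tool_rot: [3.14, -0.001, 1.566]
contact_force: [-0.1, -1.0, -0.7]
opening: 0.0154
```

```bash
python3 - <<'E'
from h import *
s=robot.observe(); print(s["tool_pos"],s["tool_rot"],s["contact_force"],s["opening"])
c=cam("scene"); crop(c,220,270,380,410,4,"s3.png")
c=cam("top"); crop(c,210,230,330,320,6,"t3.png")
E
```

```text
[0.49669335 0.375369   0.14462576] [ 3.13992625e+00 -9.12372044e-04  1.56578855e+00] [-0.0854987  -0.98810868 -0.67809958] 0.015444074326137496
```

View pics/s3.png

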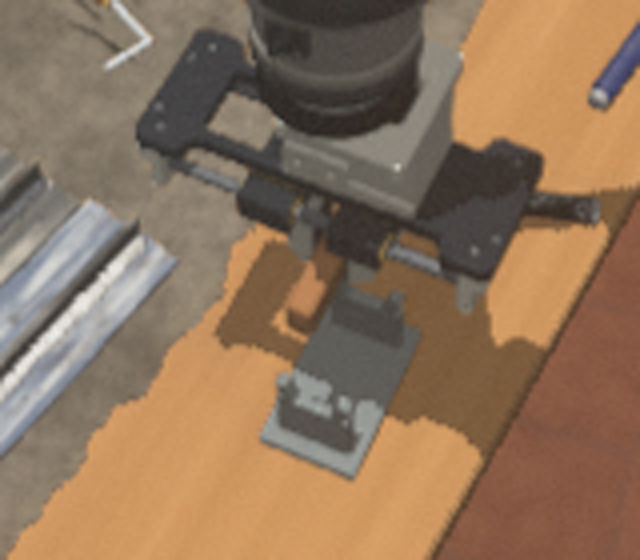

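View pics/t3.png

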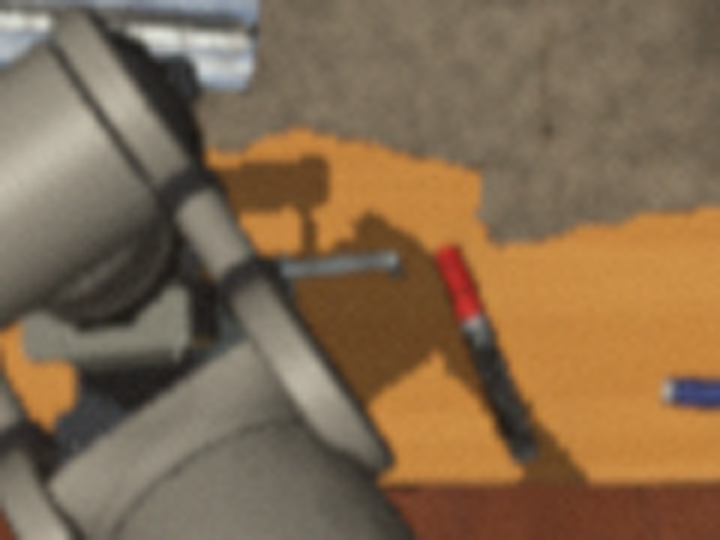

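```bash
python3 - <<'E'
from h import *
c=cam("top"); print(back(c,210+396/6,230+261/6,.162),back(c,210+285/6,230+269/6,.162))
E
```

```text
[0.49479155 0.25614844 0.162     ] [0.49645165 0.31120379 0.162     ]
```

```bash
python3 plan.py 0.633 0.25 0.13 1.534 8; python3 - <<'E'
from h import *
im=cv2.imread("pics/scene0.png")[215:255,290:345]; cv2.imwrite("pics/hole.png",cv2.resize(im,None,fx=12,fy=12,interpolation=cv2.INTER_CUBIC))
E
```

```text
pos [0.4957 0.3748 0.1423] rot [-3.1394e+00  1.4000e-03  1.5658e+00] F [ 0.3  0.5 -0.5] t 6.23 open 0.0154
d [ 0.1373 -0.1248 -0.0123] dyaw -0.032
[[np.float64(-0.0155), np.float64(0.0172), np.float64(0.0015), np.float64(0.004)], [np.float64(-0.0154), np.float64(0.0173), np.float64(0.0015), np.float64(0.004)], [np.float64(-0.0154), np.float64(0.0174), np.float64(0.0015), np.float64(0.004)], [np.float64(-0.0153), np.float64(0.0174), np.float64(0.0015), np.float64(0.004)], [np.float64(-0.0152), np.float64(0.0175), np.float64(0.0015), np.float64(0.004)], [np.float64(-0.0152), np.float64(0.0175), np.float64(0.0015), np.float64(0.004)], [np.float64(-0.0151), np.float64(0.0176), np.float64(0.0015), np.float64(0.004)], [np.float64(-0.015), np.float64(0.0177), np.float64(0.0015), np.float64(0.004)]]
```

View pics/hole.png

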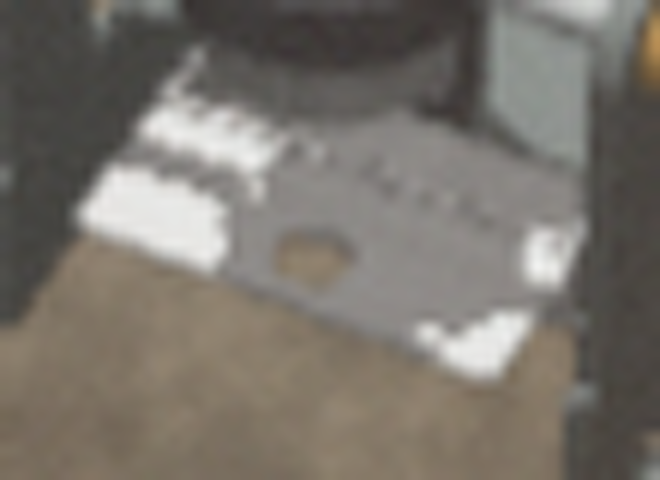

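```bash
python3 - <<'E'
from h import *
c=cam("scene"); p=np.array([0.61908,-0.07392,-1.60808]); R=np.array([[np.cos(p[2]),np.sin(p[2])],[-np.sin(p[2]),np.cos(p[2])]])
for u,v in [(78,232),(485,380),(314,260),(275,258),(355,262)]:
    X=back(c,290+u/12-.5,215+v/12-.5,.031); print(X.round(4),(R@(X[:2]-p[:2])).round(4))
E
```

```text
[0.6832 0.0332 0.031 ] [-0.1094  0.0601]
[0.5781 0.0359 0.031 ] [-0.1082 -0.045 ]
[0.6291 0.0183 0.031 ] [-0.0925  0.0066]
[0.6377 0.0215 0.031 ] [-0.096  0.015]
[0.6201 0.0148 0.031 ] [-0.0887 -0.0023]
```

Call:
{"op": "step_arm", "data": {"moves": [[[-0.015, 0.017, 0.001, 0.004], [-0.015, 0.017, 0.001, 0.004], [-0.015, 0.017, 0.001, 0.004], [-0.015, 0.017, 0.001, 0.004], [-0.015, 0.018, 0.001, 0.004], [-0.015, 0.018, 0.001, 0.004], [-0.015, 0.018, 0.001, 0.004], [-0.015, 0.018, 0.001, 0.004]]]}}

```text
time: 6.95
tool_pos: [0.6344, 0.2516, 0.1342]
tool_rot: [-3.139, 0.001, 1.534]
contact_force: [0.2, -0.6, -0.8]
opening: 0.0158
```

Call:
{"op": "step_arm", "data": {"moves": [[[0, 0, 0.015, 0], [0, 0, 0.015, 0], [0, 0, 0.015, 0], [-0.01, 0, 0.012, 0], [-0.02, 0, 0, 0], [-0.02, 0, 0, 0], [0, 0, 0, 0], [0, 0, 0, 0]]]}}

```text
time: 7.62
tool_pos: [0.632, 0.2017, 0.0777]
tool_rot: [-3.14, 0.0, 1.532]
contact_force: [-0.5, 0.2, -1.2]
opening: 0.0157
```

```bash
python3 plan.py 0.634 0.1335 0.075 1.534 6; python3 - <<'E'
from h import *
c=cam("scene"); crop(c,250,160,410,300,5,"s4.png")
c=cam("top"); crop(c,270,180,410,270,5,"t4.png")
E
```

```text
pos [0.632  0.2017 0.0777] rot [-3.1399e+00  3.0000e-04  1.5319e+00] F [-0.5  0.2 -1.2] t 7.62 open 0.0157
d [ 0.002  -0.0682 -0.0027] dyaw 0.002
[[np.float64(-0.0113), np.float64(0.0008), np.float64(0.0005), np.float64(-0.0003)], [np.float64(-0.0113), np.float64(0.0008), np.float64(0.0005), np.float64(-0.0003)], [np.float64(-0.0113), np.float64(0.0008), np.float64(0.0005), np.float64(-0.0003)], [np.float64(-0.0113), np.float64(0.0008), np.float64(0.0005), np.float64(-0.0003)], [np.float64(-0.0113), np.float64(0.0008), np.float64(0.0005), np.float64(-0.0003)], [np.float64(-0.0113), np.float64(0.0008), np.float64(0.0005), np.float64(-0.0003)]]
```

View pics/s4.png

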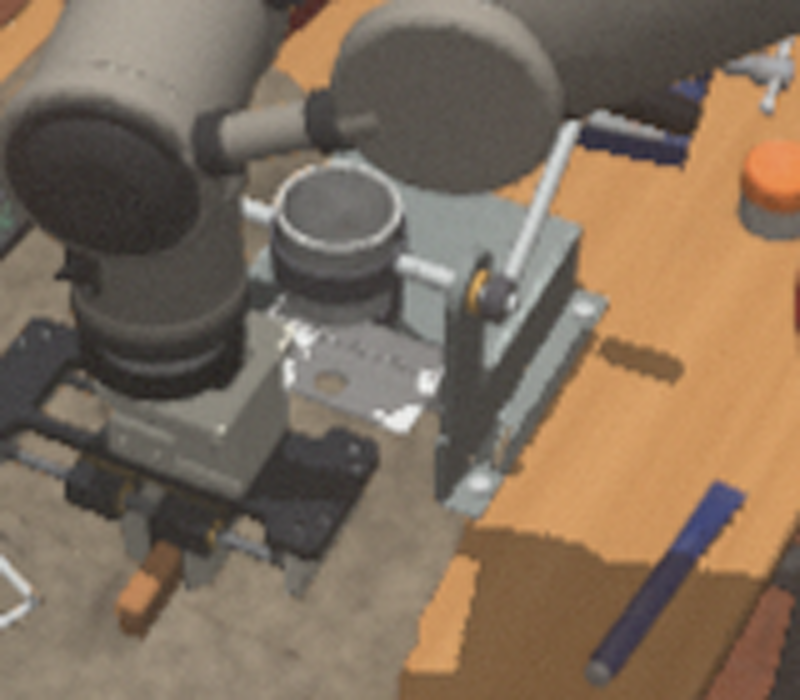

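View pics/t4.png

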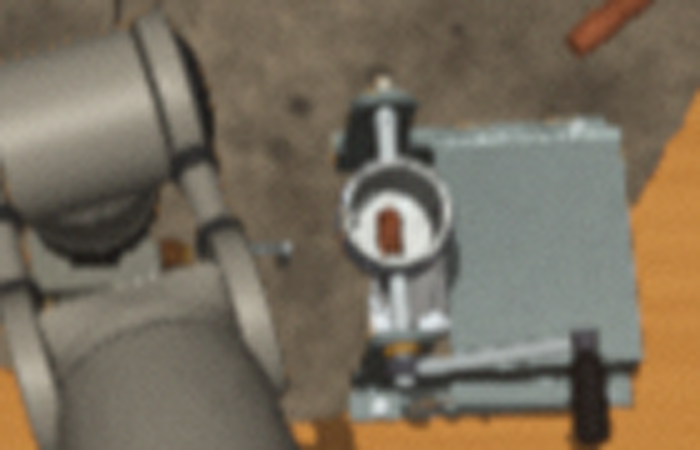

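```bash
python3 - <<'E'
from h import *
c=cam("top"); print("bend",back(c,270+288/5-.5,180+251/5-.5,.096)); 
t=c; print("cup",back(t,270+398/5-.5,180+214/5-.5,.176)); 
for u,v in [(292,247),(280,249)]: print(back(c,270+u/5-.5,180+v/5-.5,.096))
c=cam("scene"); print("cup sc",back(c,250+340/5-.5,160+208/5-.5,.176)); print("hole",back(c,250+330/5-.5,160+382/5-.5,.031)); print(robot.observe()["tool_pos"])
E
```

```text
bend [0.62748764 0.08695788 0.096     ]
cup [0.62507547 0.02253515 0.176     ]
[0.62983614 0.08413013 0.096     ]
[0.6293161  0.09190052 0.096     ]
cup sc [0.62182247 0.02569985 0.176     ]
hole [0.62995346 0.01752719 0.031     ]
[0.63214813 0.20350071 0.07848826]
```

Call:
{"op": "step_arm", "data": {"moves": [[[-0.01, 0.001, 0.0005, 0], [-0.01, 0.001, 0.0005, 0], [-0.01, 0.001, 0.0005, 0], [-0.01, 0.001, 0.0005, 0], [-0.01, 0, 0, 0], [-0.01, 0, 0, 0], [-0.01, 0, 0, 0], [0, 0, 0, 0]]]}}

```text
time: 8.48
tool_pos: [0.6338, 0.13, 0.0768]
tool_rot: [-3.142, 0.001, 1.532]
contact_force: [0.9, -0.9, -1.2]
opening: 0.016
```

```bash
python3 plan.py 0.633 0.1325 0.055 1.534 6|head -2; python3 - <<'E'
from h import *
c=cam("scene"); crop(c,270,180,390,280,6,"s5.png")
E
```

```text
pos [0.6338 0.13   0.0768] rot [-3.1415e+00  7.0000e-04  1.5318e+00] F [ 0.9 -0.9 -1.2] t 8.48 open 0.016
d [-0.0008  0.0025 -0.0218] dyaw 0.002
```

View pics/s5.png

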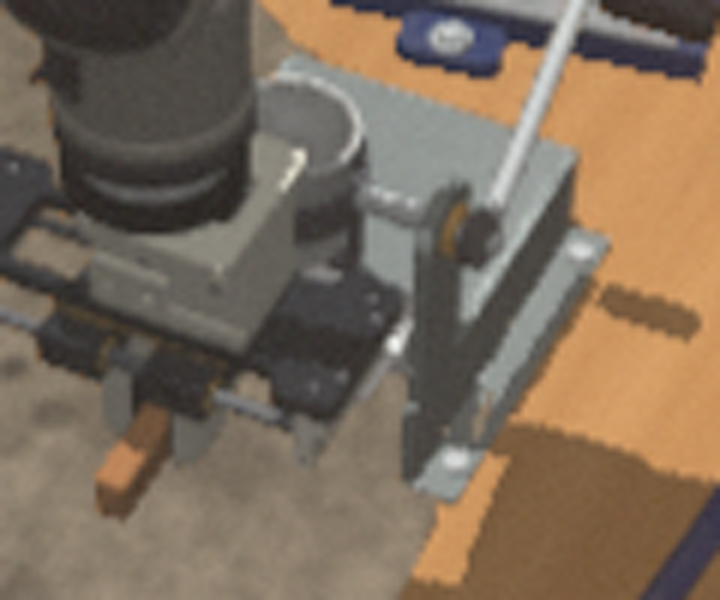

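Call:
{"op": "step_arm", "data": {"moves": [[[0.0015, -0.0005, 0.004, 0], [0.001, 0, 0.004, 0], [0, 0, 0.002, 0], [0, 0, 0, 0]]]}}

```text
time: 8.87
tool_pos: [0.6326, 0.1356, 0.0657]
tool_rot: [-3.14, 0.0, 1.535]
contact_force: [-0.0, 0.4, -1.8]
opening: 0.0156
```

Call:
{"op": "step_arm", "data": {"moves": [[[0, 0, 0.002, 0], [0, 0, 0.002, 0], [0, 0, 0, 0]]]}}

```text
time: 9.12
tool_pos: [0.6334, 0.1347, 0.0623]
tool_rot: [3.141, 0.001, 1.534]
contact_force: [1.2, -2.3, -1.4]
opening: 0.0158
```

Call:
{"op": "step_arm", "data": {"moves": [[[0, 0, 0.002, 0], [0, 0, 0, 0]]]}}

```text
time: 9.28
tool_pos: [0.6336, 0.1346, 0.0606]
tool_rot: [3.141, 0.001, 1.534]
contact_force: [1.8, -1.8, -2.3]
opening: 0.0155
```

Call:
{"op": "step_arm", "data": {"moves": [[[0, 0, 0.003, 0], [0, 0, 0.003, 0], [0, 0, 0.003, 0], [0, 0, 0, 0]]]}}

```text
time: 9.62
tool_pos: [0.6333, 0.1348, 0.051]
tool_rot: [-3.141, 0.0, 1.534]
contact_force: [3.2, -2.4, -1.2]
opening: 0.016
```

Call:
{"op": "step_arm", "data": {"moves": [[[0.004, 0.001, 0, 0], [0.006, 0.001, 0, 0], [0.006, 0, 0, 0], [0.006, 0, 0, 0], [0, 0, 0, 0]]]}}

```text
time: 10.03
tool_pos: [0.6357, 0.1589, 0.0515]
tool_rot: [-3.141, -0.001, 1.535]
contact_force: [0.6, -0.7, -1.1]
opening: 0.0157
```

```bash
python3 plan.py 0.633 0.1325 0.055 1.534 6|head -2; python3 - <<'E'
from h import *
c=cam("scene"); crop(c,270,180,390,280,6,"s6.png")
E
```

```text
pos [0.6357 0.1589 0.0515] rot [-3.1410e+00 -9.0000e-04  1.5349e+00] F [ 0.6 -0.7 -1.1] t 10.03 open 0.0157
d [-0.0027 -0.0264  0.0035] dyaw -0.001
```

View pics/s6.png

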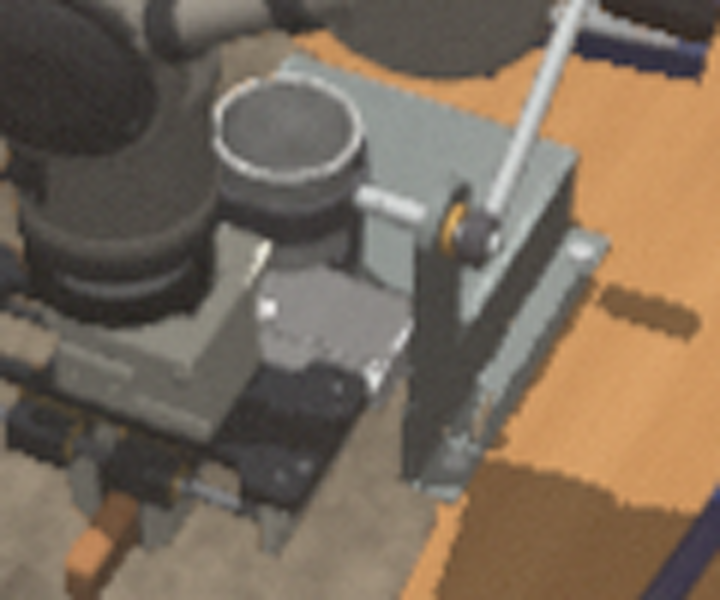

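```bash
python3 - <<'E'
from h import *
c=cam("top"); crop(c,290,190,410,280,6,"t6.png")
c=cam("scene"); cv2.imwrite("pics/s6b.png",c["frame"][:,:,::-1])
c=cam("wrist"); cv2.imwrite("pics/w6b.png",c["frame"][:,:,::-1])
E
```

```text
(no output)
```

View pics/t6.png

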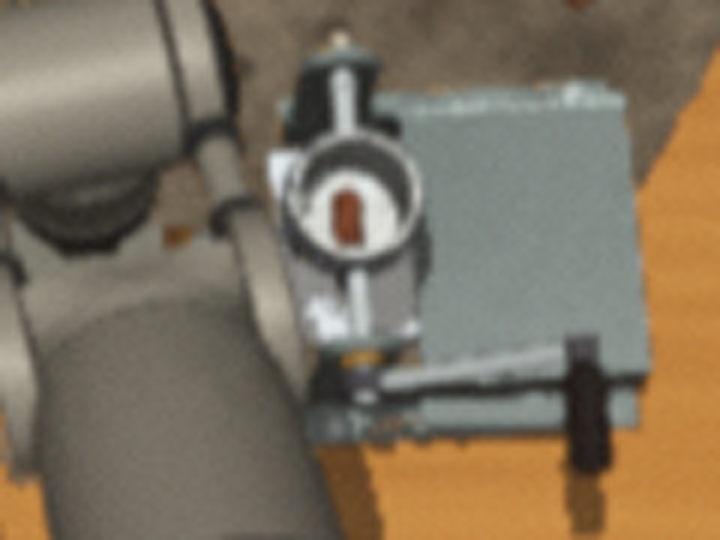

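View pics/s6b.png

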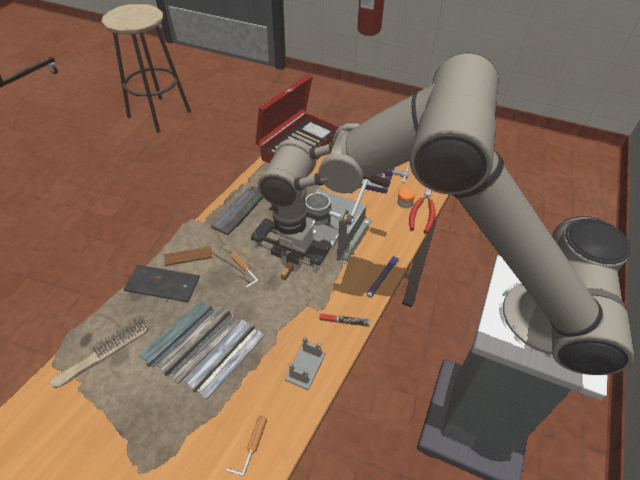

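View pics/w6b.png

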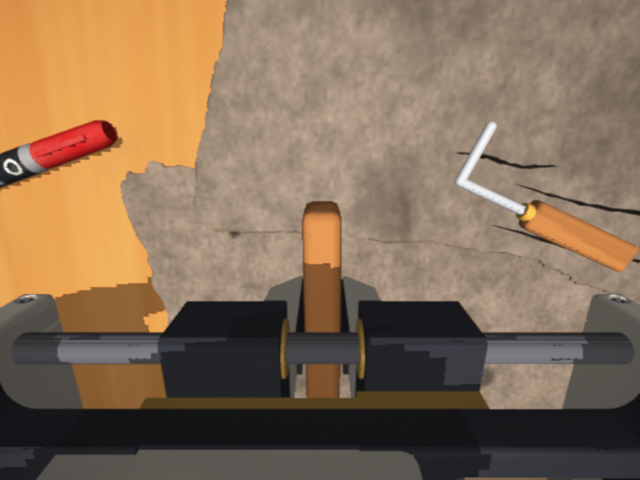

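```bash
python3 - <<'E'
from h import *
a=cv2.imread("pics/top0.png")[195:265,325:365]; 
c=cam("top"); b=c["frame"][195:265,325:365,::-1]
cv2.imwrite("pics/cmp.png",cv2.resize(np.hstack([a,b]),None,fx=8,fy=8,interpolation=cv2.INTER_CUBIC))
E
```

```text
(no output)
```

View pics/cmp.png

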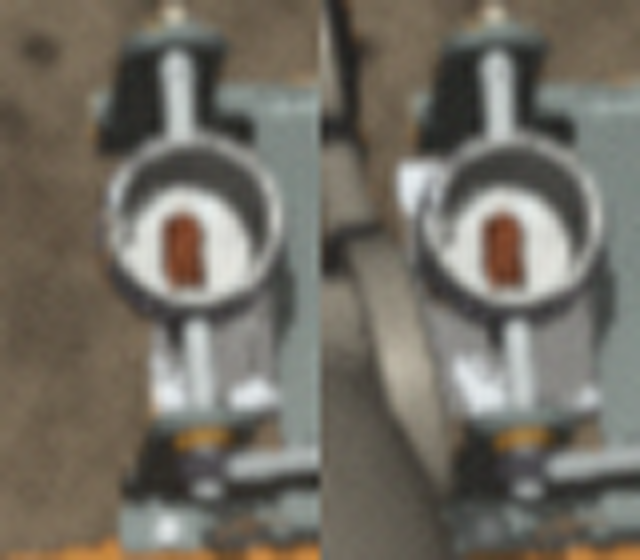

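The lip edge moved about 12 mm to the left in the top view, so the hook is in the hole and the tray is following. I'll keep drawing.

Call:
{"op": "step_arm", "data": {"moves": [[[0.008, 0, 0, 0], [0.01, 0, 0, 0], [0.01, 0, 0, 0], [0.01, 0, 0, 0], [0.01, 0, 0, 0], [0.01, 0, 0, 0], [0.01, 0, 0, 0], [0.006, 0, 0, 0]]]}}

```text
time: 10.95
tool_pos: [0.6388, 0.2327, 0.0517]
tool_rot: [3.141, -0.0, 1.535]
contact_force: [0.7, -2.0, -0.9]
opening: 0.0158
```

Call:
{"op": "step_arm", "data": {"moves": [[[0.005, 0, 0, 0], [0.003, 0, 0, 0], [0.002, 0, 0, 0]]]}}

```text
time: 11.2
tool_pos: [0.6392, 0.2413, 0.0517]
tool_rot: [3.142, 0.0, 1.534]
contact_force: [1.3, -2.3, -1.1]
opening: 0.016
```

```bash
python3 - <<'E'
from h import *
s=robot.observe(); print(s["tool_pos"],s["contact_force"])
c=cam("scene"); crop(c,240,160,400,300,5,"s7.png")
c=cam("top"); crop(c,290,190,410,280,6,"t7.png")
E
```

```text
[0.63918734 0.24126596 0.05170079] [ 1.33791582 -2.29649673 -1.11797127]
```

View pics/s7.png

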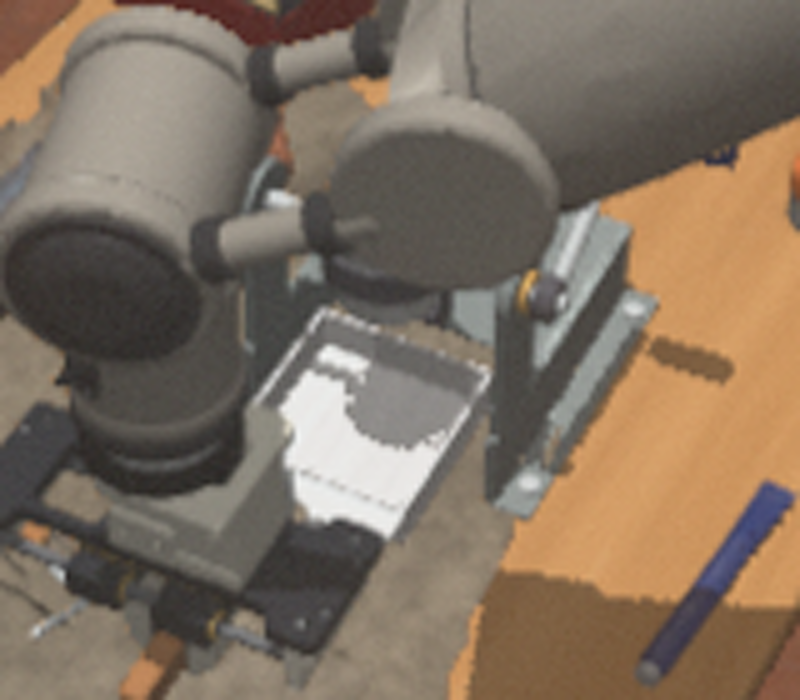

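View pics/t7.png

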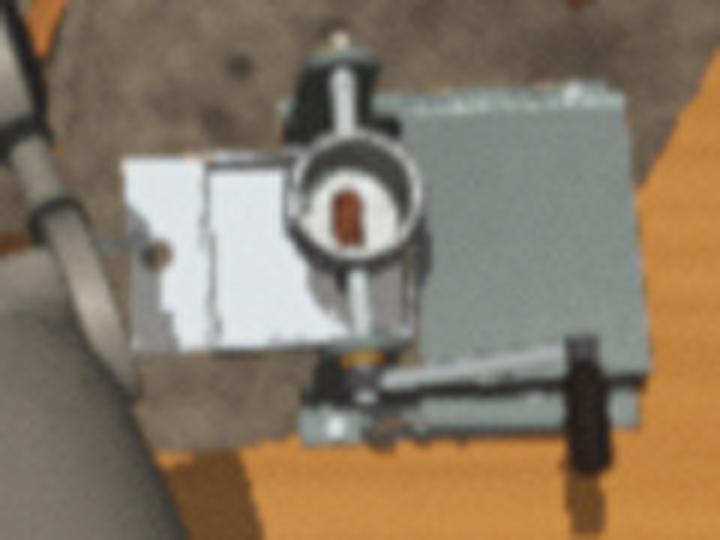

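Call:
{"op": "step_arm", "data": {"moves": [[[0.003, 0, 0, 0], [0.003, 0, 0, 0], [0, 0, 0, 0]]]}}

```text
time: 11.55
tool_pos: [0.6391, 0.2448, 0.051]
tool_rot: [-3.14, 0.004, 1.534]
contact_force: [0.4, -8.8, -1.6]
opening: 0.0157
```

Call:
{"op": "step_arm", "data": {"moves": [[[0.002, 0, 0, 0], [0.002, 0, 0, 0], [0, 0, 0, 0]]]}}

```text
time: 11.8
tool_pos: [0.639, 0.2454, 0.0501]
tool_rot: [-3.138, 0.009, 1.533]
contact_force: [1.5, -18.9, -3.3]
opening: 0.0155
```

Call:
{"op": "step_arm", "data": {"moves": [[[0.002, 0, 0, 0], [0.002, 0, 0, 0], [0, 0, 0, 0]]]}}

```text
time: 12.05
tool_pos: [0.639, 0.246, 0.0492]
tool_rot: [-3.136, 0.014, 1.533]
contact_force: [1.0, -29.2, -4.9]
opening: 0.0156
```

The force rose to 29 N, so the tray is at its stop. I'll unload to the middle of the hole and lift.

Call:
{"op": "step_arm", "data": {"moves": [[[-0.005, 0, 0, 0], [-0.004, 0, 0, 0], [-0.004, 0, 0, 0], [0, 0, 0, 0], [0, 0, 0, 0]]]}}

```text
time: 12.47
tool_pos: [0.6391, 0.2424, 0.0518]
tool_rot: [-3.142, -0.001, 1.534]
contact_force: [0.7, 0.3, -0.4]
opening: 0.0159
```

Call:
{"op": "step_arm", "data": {"moves": [[[-0.0015, 0, -0.002, 0], [0, 0, -0.005, 0], [0, 0, -0.008, 0], [0, 0, -0.01, 0], [0, 0, -0.015, 0], [0, 0, -0.02, 0], [0, 0, -0.02, 0], [0, 0, -0.01, 0]]]}}

```text
time: 13.13
tool_pos: [0.6404, 0.2409, 0.1459]
tool_rot: [3.136, -0.002, 1.534]
contact_force: [-0.0, 0.9, -1.0]
opening: 0.0159
```

```bash
python3 plan.py 0.497 0.376 0.14 1.566 8; python3 - <<'E'
from h import *
c=cam("top"); crop(c,230,170,410,280,4,"t8.png")
t=c
c=cam("scene"); crop(c,240,160,400,300,5,"s8.png")
E
```

```text
pos [0.6404 0.2409 0.1459] rot [ 3.1364e+00 -1.5000e-03  1.5341e+00] F [-0.   0.9 -1. ] t 13.13 open 0.0159
d [-0.1434  0.1351 -0.0059] dyaw 0.032
[[np.float64(0.0162), np.float64(-0.0185), np.float64(0.0007), np.float64(-0.004)], [np.float64(0.0163), np.float64(-0.0185), np.float64(0.0007), np.float64(-0.004)], [np.float64(0.0164), np.float64(-0.0184), np.float64(0.0007), np.float64(-0.004)], [np.float64(0.0164), np.float64(-0.0183), np.float64(0.0007), np.float64(-0.004)], [np.float64(0.0165), np.float64(-0.0183), np.float64(0.0007), np.float64(-0.004)], [np.float64(0.0166), np.float64(-0.0182), np.float64(0.0007), np.float64(-0.004)], [np.float64(0.0167), np.float64(-0.0181), np.float64(0.0007), np.float64(-0.004)], [np.float64(0.0167), np.float64(-0.0181), np.float64(0.0007), np.float64(-0.004)]]
```

View pics/t8.png

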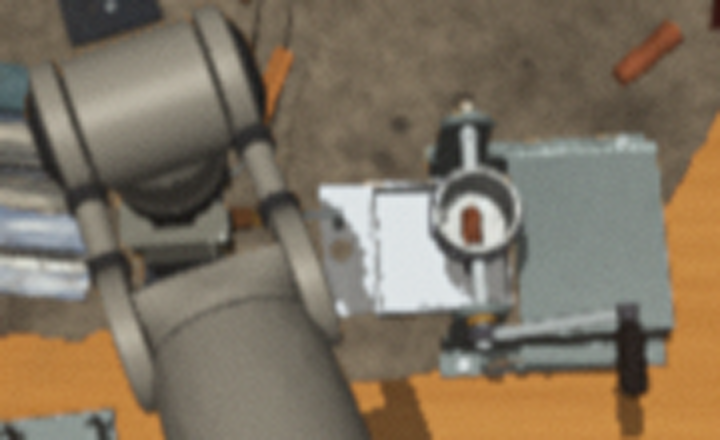

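View pics/s8.png

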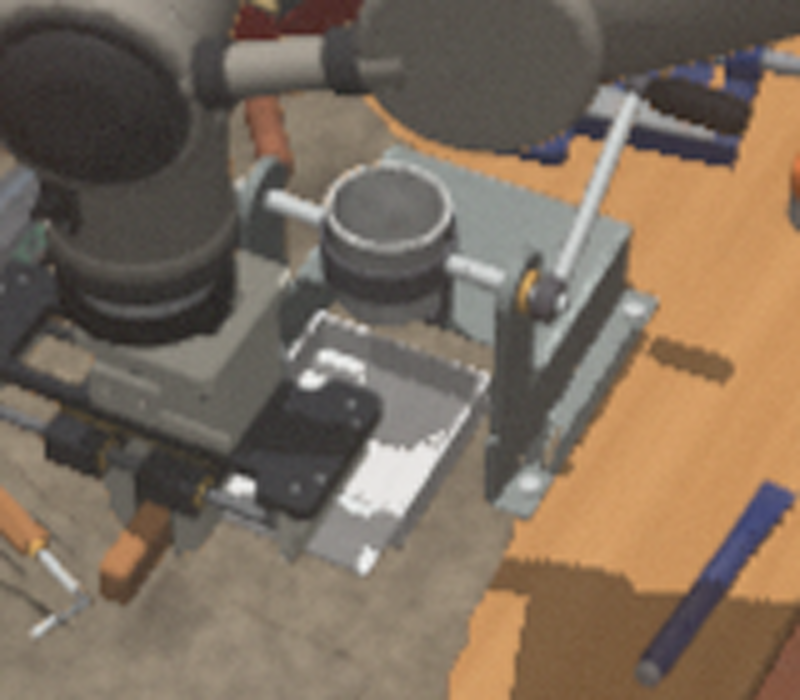

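Call:
{"op": "step_arm", "data": {"moves": [[[0.016, -0.018, 0, -0.004], [0.016, -0.018, 0, -0.004], [0.016, -0.018, 0, -0.004], [0.016, -0.018, 0, -0.004], [0.016, -0.018, 0, -0.004], [0.017, -0.018, 0, -0.004], [0.017, -0.018, 0, -0.004], [0.017, -0.018, 0, -0.004]]]}}

```text
time: 13.9
tool_pos: [0.4967, 0.3751, 0.1405]
tool_rot: [-3.14, 0.001, 1.566]
contact_force: [-0.8, 0.5, -1.6]
opening: 0.0157
```

Call:
{"op": "step_arm", "data": {"moves": [[[0, 0, 0, 0], [0, 0, 0, 0]]]}}

```text
time: 14.07
tool_pos: [0.4968, 0.3753, 0.1408]
tool_rot: [-3.14, 0.001, 1.568]
contact_force: [0.4, 0.1, -1.2]
opening: 0.016
```

```bash
python3 plan.py 0.4967 0.3754 0.1446 1.566 4; python3 - <<'E'
from h import *
c=cam("scene"); crop(c,220,270,380,410,4,"s9.png")
c=cam("top"); crop(c,210,230,330,320,6,"t9.png")
c=cam("wrist"); cv2.imwrite("pics/w9.png",c["frame"][:,:,::-1])
E
```

```text
pos [0.4968 0.3753 0.1408] rot [-3.1402e+00  1.0000e-03  1.5682e+00] F [ 0.4  0.1 -1.2] t 14.07 open 0.016
d [-0.0001  0.0001  0.0038] dyaw -0.002
[[np.float64(0.0), np.float64(-0.0), np.float64(-0.001), np.float64(0.0006)], [np.float64(0.0), np.float64(-0.0), np.float64(-0.001), np.float64(0.0006)], [np.float64(0.0), np.float64(-0.0), np.float64(-0.001), np.float64(0.0006)], [np.float64(0.0), np.float64(-0.0), np.float64(-0.001), np.float64(0.0006)]]
```

View pics/s9.png

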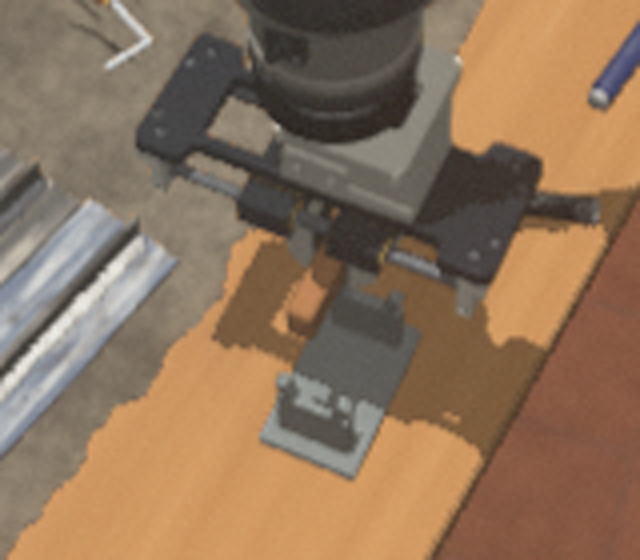

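View pics/t9.png

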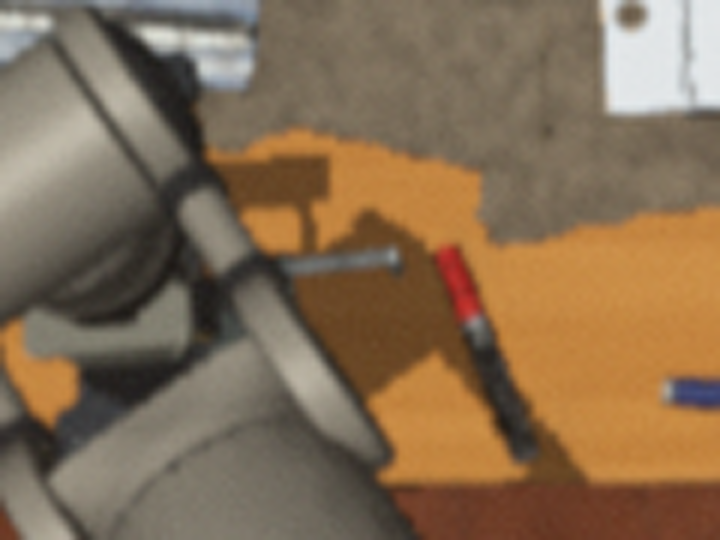

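View pics/w9.png

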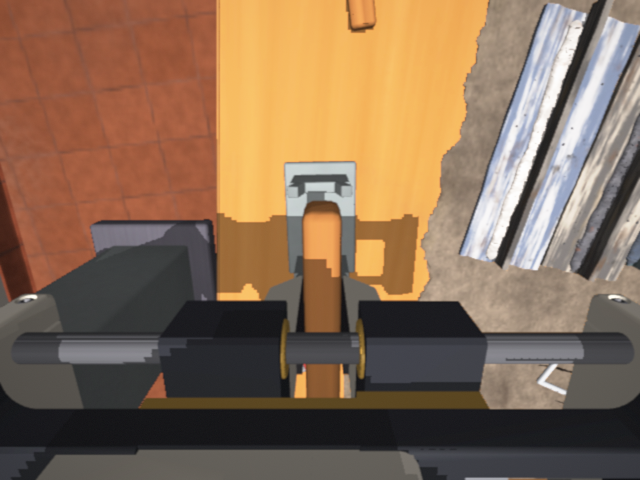

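Call:
{"op": "step_arm", "data": {"moves": [[[0, 0, 0.015, 0], [0, 0, 0.02, 0], [0, 0, 0.02, 0], [0, 0, 0.015, 0], [0, 0, 0.01, 0], [0, 0, 0.006, 0], [0, 0, 0.004, 0], [0, 0, 0, 0]]]}}

```text
time: 14.88
tool_pos: [0.4984, 0.3743, 0.0513]
tool_rot: [-3.141, 0.0, 1.565]
contact_force: [-0.2, 0.8, -0.8]
opening: 0.016
```

Call:
{"op": "step_arm", "data": {"moves": [[[0, 0, 0.002, 0], [0, 0, 0.002, 0], [0, 0, 0.001, 0], [0, 0, 0, 0], [0, 0, 0, 0]]]}}

```text
time: 15.3
tool_pos: [0.4983, 0.3747, 0.0469]
tool_rot: [3.141, -0.0, 1.566]
contact_force: [-0.1, -0.0, -0.4]
opening: 0.0156
```

Call:
{"op": "step_arm", "data": {"moves": [[[0.001, -0.0015, 0.001, 0], [0, 0, 0.001, 0], [0, 0, 0.001, 0], [0, 0, 0, 0], [0, 0, 0, 0]]]}}

```text
time: 15.72
tool_pos: [0.4967, 0.3757, 0.0437]
tool_rot: [3.142, 0.0, 1.566]
contact_force: [0.4, 0.4, -0.3]
opening: 0.0156
```

Call:
{"op": "step_arm", "data": {"moves": [[[0, 0, 0.001, 0], [0, 0, 0, 0], [0, 0, 0, 0]]]}}

```text
time: 15.97
tool_pos: [0.4967, 0.3757, 0.0436]
tool_rot: [3.141, -0.0, 1.566]
contact_force: [-2.9, -0.6, 5.8]
opening: 0.0156
```

```bash
python3 - <<'E'
from h import *
c=cam("scene"); crop(c,220,290,360,410,5,"s10.png")
E
```

```text
(no output)
```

View pics/s10.png

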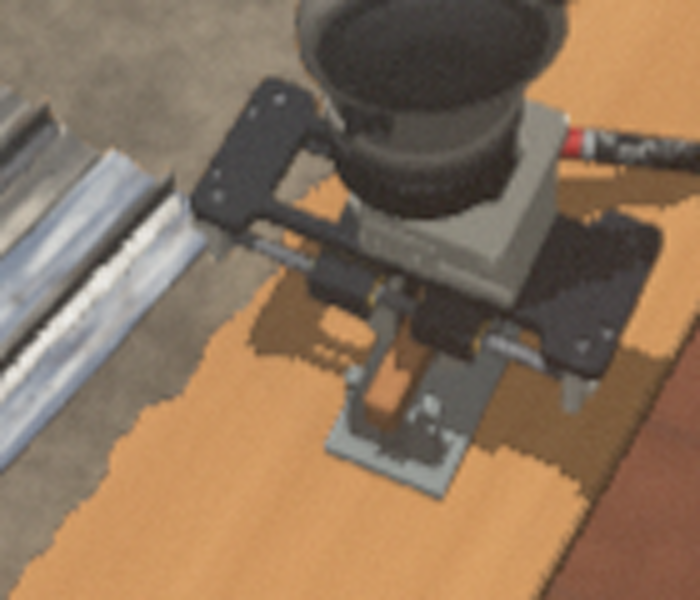

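The hook is in the notches with a 6 N touch-down. Opening the fingers now.

Call:
{"op": "step_arm", "data": {"moves": [[[0, 0, 0, 0], [0, 0, 0, 0], [0, 0, 0, 0], [0, 0, 0, 0], [0, 0, 0, 0], [0, 0, 0, 0], [0, 0, 0, 0], [0, 0, 0, 0]]], "hand": 0.7}}

```text
time: 16.68
tool_pos: [0.4967, 0.3756, 0.0426]
tool_rot: [-3.142, 0.0, 1.566]
contact_force: [-0.5, 0.2, 0.3]
opening: 0.0622
```

Call:
{"op": "step_arm", "data": {"moves": [[[0, 0, -0.01, 0], [0, 0, -0.02, 0], [0, 0, -0.03, 0], [0, 0, -0.04, 0], [0, 0, -0.04, 0], [0, 0, -0.04, 0], [-0.02, 0, -0.04, 0], [-0.03, 0, -0.03, 0]]]}}

```text
time: 17.35
tool_pos: [0.4962, 0.329, 0.2935]
tool_rot: [3.138, -0.003, 1.569]
contact_force: [0.6, -0.6, -0.3]
opening: 0.0643
```

```bash
python3 plan.py 0.45 0.25 0.32 1.566 8|head -1; python3 - <<'E'
from h import *
c=cam("scene"); crop(c,220,290,380,410,5,"s11.png")
c=cam("wrist"); cv2.imwrite("pics/w11.png",c["frame"][:,:,::-1])
E
```

```text
pos [0.4962 0.329  0.2935] rot [ 3.1378e+00 -2.6000e-03  1.5689e+00] F [ 0.6 -0.6 -0.3] t 17.35 open 0.0643
```

View pics/s11.png

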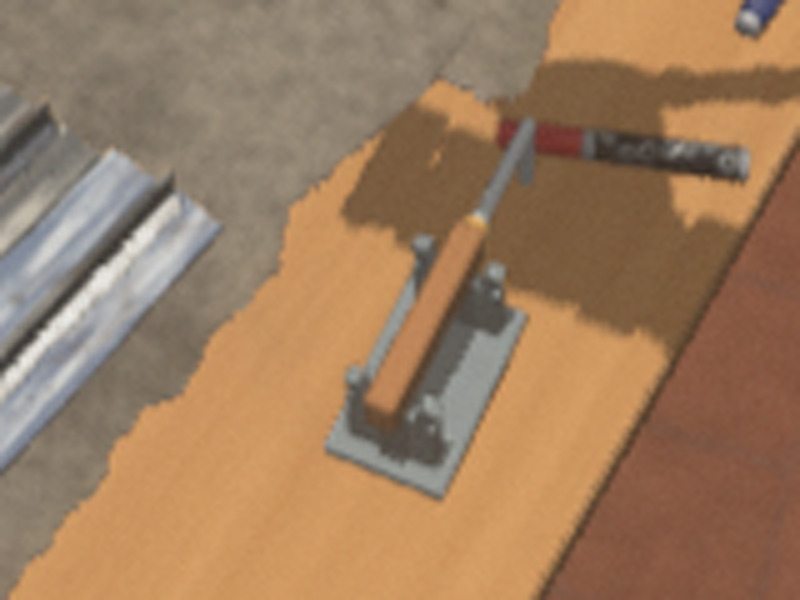

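View pics/w11.png

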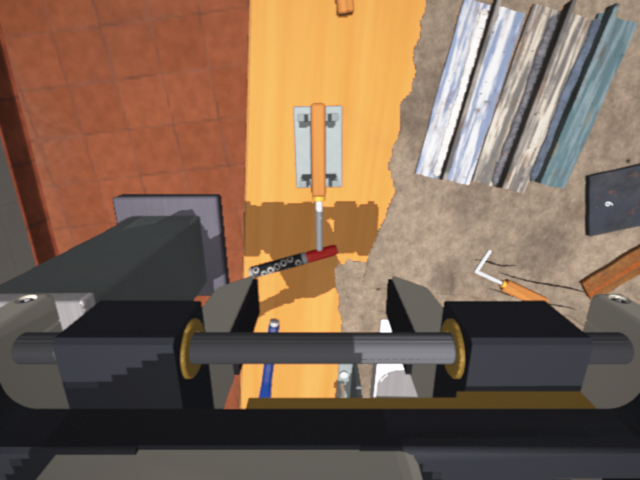

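```bash
python3 plan.py 0.385 -0.065 0.36 -0.037 16 | sed 's/np.float64(\([-0-9.]*\))/\1/g'
```

```text
pos [0.4985 0.3257 0.2969] rot [ 3.1304 -0.0039  1.5636] F [0.7 0.2 1. ] t 17.45 open 0.0643
d [-0.1135 -0.3907  0.0631] dyaw -1.601
[[-0.0245, -0.0069, -0.0039, 0.1], [-0.025, -0.0044, -0.0039, 0.1], [-0.0254, -0.0019, -0.0039, 0.1], [-0.0254, 0.0006, -0.0039, 0.1], [-0.0252, 0.0032, -0.0039, 0.1], [-0.0248, 0.0057, -0.0039, 0.1], [-0.0241, 0.0081, -0.0039, 0.1], [-0.0232, 0.0105, -0.0039, 0.1]]
[[-0.022, 0.0127, -0.0039, 0.1], [-0.0206, 0.0149, -0.0039, 0.1], [-0.019, 0.0169, -0.0039, 0.1], [-0.0173, 0.0187, -0.0039, 0.1], [-0.0153, 0.0203, -0.0039, 0.1], [-0.0132, 0.0217, -0.0039, 0.1], [-0.011, 0.0229, -0.0039, 0.1], [-0.0086, 0.0239, -0.0039, 0.1]]
```

Call:
{"op": "step_arm", "data": {"moves": [[[-0.025, -0.007, -0.006, 0.1], [-0.025, -0.004, -0.006, 0.1], [-0.025, -0.002, -0.006, 0.1], [-0.025, 0.001, -0.006, 0.1], [-0.025, 0.003, -0.006, 0.1], [-0.025, 0.006, -0.006, 0.1], [-0.024, 0.008, -0.006, 0.1], [-0.023, 0.01, -0.006, 0.1]]], "hand": 1}}

```text
time: 18.12
tool_pos: [0.44, 0.1318, 0.3375]
tool_rot: [-3.141, 0.0, 0.761]
contact_force: [0.4, -0.2, 1.4]
opening: 0.0921
```

Call:
{"op": "step_arm", "data": {"moves": [[[-0.022, 0.013, -0.004, 0.1], [-0.021, 0.015, -0.004, 0.1], [-0.019, 0.017, -0.004, 0.1], [-0.017, 0.019, -0.004, 0.1], [-0.015, 0.02, 0, 0.1], [-0.013, 0.022, 0, 0.1], [-0.011, 0.023, 0, 0.1], [-0.009, 0.024, 0, 0.1]]]}}

```text
time: 18.78
tool_pos: [0.3844, -0.0643, 0.3534]
tool_rot: [-3.141, 0.0, -0.039]
contact_force: [0.1, 0.3, -0.3]
opening: 0.092
```

Call:
{"op": "step_arm", "data": {"moves": [[[0, 0, 0, 0]]]}}

```text
time: 18.87
tool_pos: [0.384, -0.0663, 0.3533]
tool_rot: [3.14, 0.001, -0.043]
contact_force: [-0.2, -0.2, -0.1]
opening: 0.0919
```

```bash
python3 plan.py 0.385 -0.065 0.36 -0.037 16 |head -2; python3 - <<'E'
from h import *
import pickle
c=cam("wrist"); cv2.imwrite("pics/w12.png",c["frame"][:,:,::-1]); pickle.dump(c,open("w12.pkl","wb"))
c=cam("scene"); crop(c,240,150,400,290,5,"s12.png")
c=cam("top"); crop(c,270,180,410,280,5,"t12.png")
E
```

```text
pos [ 0.384  -0.0663  0.3533] rot [ 3.1401e+00  7.0000e-04 -4.2700e-02] F [-0.2 -0.2 -0.1] t 18.87 open 0.0919
d [0.001  0.0013 0.0067] dyaw 0.006
```

View pics/w12.png

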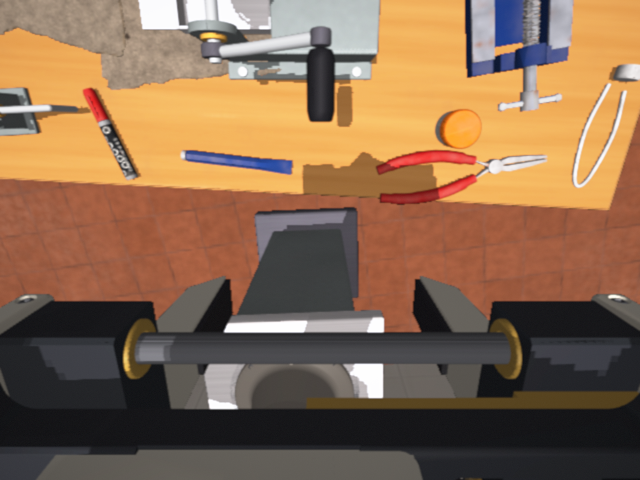

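View pics/s12.png

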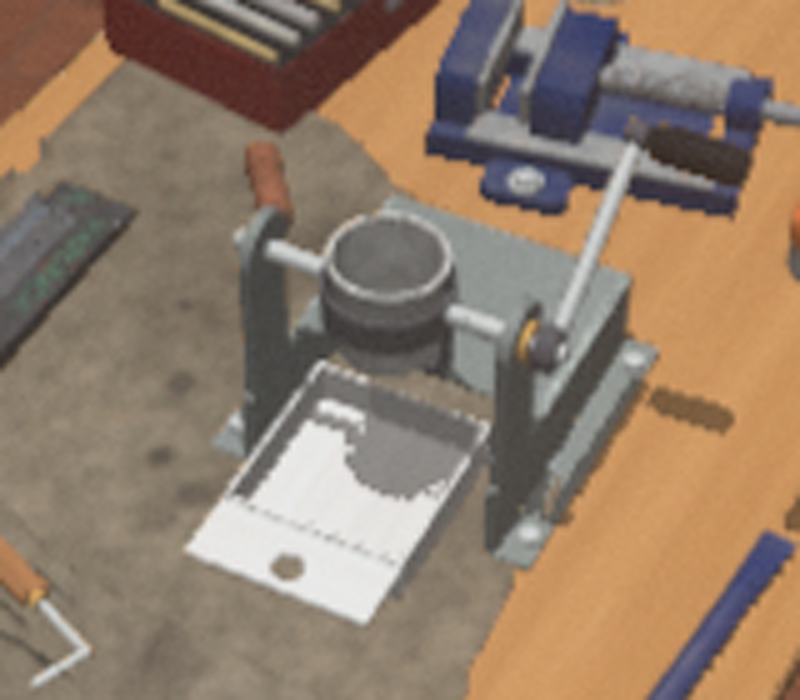

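View pics/t12.png

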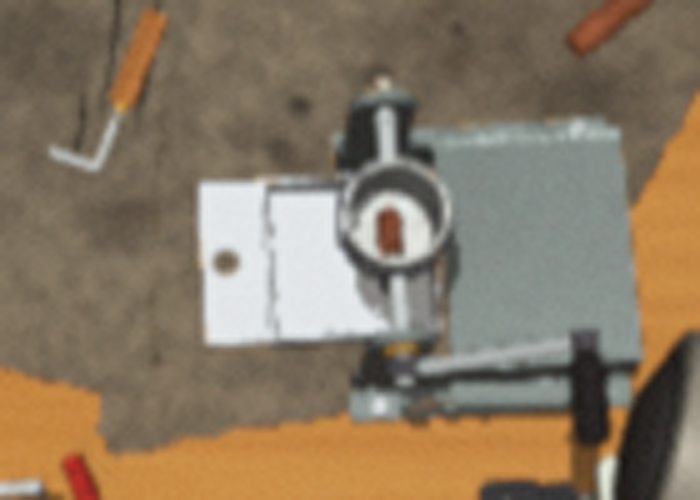

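```bash
cat > fit2.py <<'E'
from h import *
from scipy.optimize import least_squares
import pickle
w=pickle.load(open("w12.pkl","rb")); t=cam("top"); s=cam("scene")
T5=lambda u,v:(270+u/5-.5,180+v/5-.5); S5=lambda u,v:(240+u/5-.5,150+v/5-.5)
obs=[(w,"m",(320,83)),(t,"m",T5(589,394)),(s,"m",S5(697,152))]
def r3(X): return np.concatenate([proj(c,X)-u for c,_,u in obs])
o=least_squares(r3,[.49,-.07,.22]); print("handle",o.x,r3(o.x).round(1))
h=(-100+120*np.cos(.611),-128,150+120*np.sin(.611))
obs2=[(w,h,(320,83)),(t,h,T5(589,394)),(s,h,S5(697,152)),
(t,(-100,0,176),T5(396,214)),(s,(-100,0,176),S5(390,258)),
(s,(65,-79,56),S5(630,282)),(t,(65,-79,56),T5(635,362)),(t,(65,79,56),T5(620,128)),
(s,(-100,-75,172),S5(524,302)),(s,(-100,75,172),S5(262,212)),(w,(-100,-107,150),(212,48))]
def T(p,X):
    X=np.array(X)/1000; c,sn=np.cos(p[2]),np.sin(p[2]); return np.array([p[0]+c*X[0]-sn*X[1],p[1]+sn*X[0]+c*X[1],X[2]])
def r(p): return np.concatenate([proj(c,T(p,X))-u for c,X,u in obs2])
o=least_squares(r,[0.62,-0.07,-1.6],loss='soft_l1'); p=o.x; print(p); print(r(p).reshape(-1,2).round(1).tolist()); print("handle from fit",T(p,h))
R=np.array([[np.cos(p[2]),np.sin(p[2])],[-np.sin(p[2]),np.cos(p[2])]])
for n,c,q in [("hole s",s,S5(289,567)),("lip c1",s,S5(187,548)),("lip c2",s,S5(366,624)),]+[("hole t",t,T5(227,262)),("lipc1 t",t,T5(198,184)),("lipc2 t",t,T5(207,346))]:
    print(n,(R@(back(c,*q,.031)[:2]-p[:2])).round(4))
for u,v in [(290,60),(340,20),(320,46),(320,118)]: print((R@(back(w,320,v,.2188)[:2]-p[:2])).round(4))
E
python3 fit2.py
```

```text
handle [ 0.49530281 -0.06990941  0.21853654] [-0.   0.   0.3  0.8 -0.8 -0.2]
[ 0.62293352 -0.07673814 -1.6202766 ]
[[-1.6, 0.2], [-0.1, 0.9], [-0.9, 0.0], [0.1, -0.9], [-1.7, -1.3], [-0.3, -2.2], [1.9, -0.5], [0.4, -0.3], [-2.2, 0.4], [-1.6, -0.1], [2.5, 17.5]]
handle from fit [ 0.49517481 -0.06869832  0.21884242]
hole s [-0.2038  0.0014]
lip c1 [-0.2175  0.0564]
lip c2 [-0.2191 -0.0528]
hole t [-0.2022  0.0062]
lipc1 t [-0.2189  0.0611]
lipc2 t [-0.2185 -0.0501]
[-0.0006 -0.1118]
[-0.0007 -0.0852]
[-0.0006 -0.1023]
[-0.0004 -0.1535]
```

```bash
python3 plan.py 0.495 -0.0695 0.29 -0.049 6 | sed 's/np.float64(\([-0-9.]*\))/\1/g'
```

```text
pos [ 0.3852 -0.0627  0.3534] rot [-3.1412  0.     -0.0321] F [0.2 0.3 0. ] t 19.12 open 0.0919
d [ 0.1098 -0.0068 -0.0634] dyaw -0.017
[[0.0183, 0.0005, 0.0106, 0.0028], [0.0183, 0.0005, 0.0106, 0.0028], [0.0183, 0.0004, 0.0106, 0.0028], [0.0183, 0.0004, 0.0106, 0.0028], [0.0183, 0.0003, 0.0106, 0.0028], [0.0183, 0.0003, 0.0106, 0.0028]]
```

Call:
{"op": "step_arm", "data": {"moves": [[[0.018, 0.001, 0.01, 0.003], [0.018, 0.001, 0.01, 0.003], [0.018, 0.001, 0.01, 0.003], [0.018, 0.001, 0.01, 0.003], [0.018, 0, 0.01, 0.003], [0.019, 0, 0.01, 0.002], [0, 0, 0, 0]]]}}

```text
time: 19.7
tool_pos: [0.4956, -0.0708, 0.2907]
tool_rot: [-3.14, 0.003, -0.048]
contact_force: [-2.1, -1.0, -0.3]
opening: 0.0918
```

```bash
python3 plan.py 0.495 -0.0695 0.2 -0.049 6 | sed 's/np.float64(\([-0-9.]*\))/\1/g'
```

```text
pos [ 0.4956 -0.0708  0.2907] rot [-3.1404  0.0032 -0.0484] F [-2.1 -1.  -0.3] t 19.7 open 0.0918
d [-0.0006  0.0013 -0.0907] dyaw -0.001
[[-0.0001, -0.0002, 0.0151, 0.0001], [-0.0001, -0.0002, 0.0151, 0.0001], [-0.0001, -0.0002, 0.0151, 0.0001], [-0.0001, -0.0002, 0.0151, 0.0001], [-0.0001, -0.0002, 0.0151, 0.0001], [-0.0001, -0.0002, 0.0151, 0.0001]]
```

Call:
{"op": "step_arm", "data": {"moves": [[[0, -0.001, 0.015, 0], [0, 0, 0.018, 0], [0, 0, 0.018, 0], [0, 0, 0.018, 0], [0, 0, 0.014, 0], [0, 0, 0.008, 0], [0, 0, 0, 0], [0, 0, 0, 0]]]}}

```text
time: 20.37
tool_pos: [0.494, -0.0706, 0.2029]
tool_rot: [3.142, -0.0, -0.05]
contact_force: [-0.4, 1.0, 0.6]
opening: 0.0919
```

```bash
python3 plan.py 0.495 -0.0695 0.2 -0.049 1 | head -2; python3 - <<'E'
from h import *
c=cam("wrist"); cv2.imwrite("pics/w13.png",c["frame"][:,:,::-1])
c=cam("scene"); crop(c,290,120,420,230,6,"s13.png")
E
```

```text
pos [ 0.494  -0.0706  0.2029] rot [ 3.1415e+00 -1.0000e-04 -5.0100e-02] F [-0.4  1.   0.6] t 20.37 open 0.0919
d [ 0.001   0.0011 -0.0029] dyaw 0.001
```

View pics/w13.png

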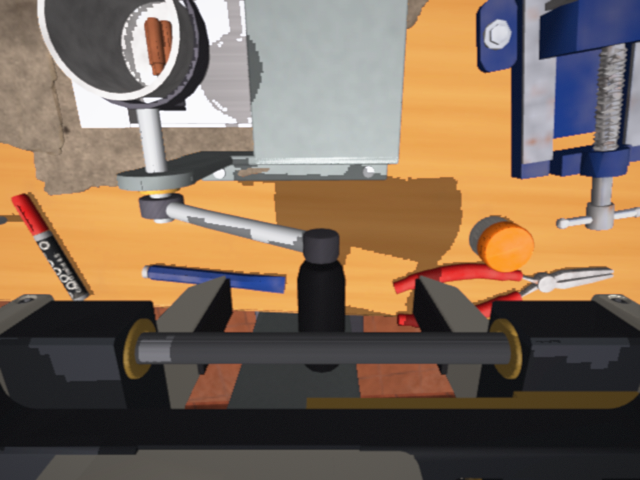

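View pics/s13.png

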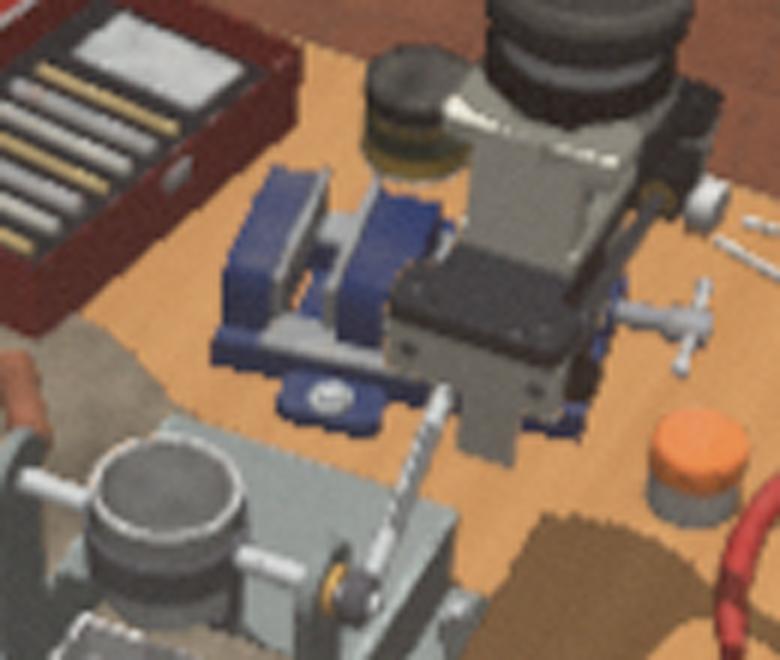

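Call:
{"op": "step_arm", "data": {"moves": [[[0.001, 0, 0.003, 0], [0, 0, 0, 0], [0, 0, 0, 0], [0, 0, 0, 0], [0, 0, 0, 0], [0, 0, 0, 0], [0, 0, 0, 0], [0, 0, 0, 0]]], "hand": 0, "force": 35}}

```text
time: 21.13
tool_pos: [0.4949, -0.0712, 0.1995]
tool_rot: [3.142, -0.0, -0.051]
contact_force: [-0.1, 0.2, -0.4]
opening: 0.0428
```

Call:
{"op": "step_arm", "data": {"moves": [[[0, 0, 0, 0], [0, 0, 0, 0], [0, 0, 0, 0], [0, 0, 0, 0], [0, 0, 0, 0], [0, 0, 0, 0]]]}}

```text
time: 21.63
tool_pos: [0.4949, -0.0707, 0.1995]
tool_rot: [-3.141, -0.0, -0.051]
contact_force: [0.5, 4.4, 0.5]
opening: 0.0208
```

```bash
python3 plan.py 0.495 -0.0695 0.2 -0.049 1 | head -1; python3 - <<'E'
import numpy as np
# arc increments (tool y, tool z) in mm
for a,n in [(0.06,40)]:
    q=np.arange(n+1)*a; x=120*np.cos(.611+q); z=120*np.sin(.611+q)
    for i in range(0,n,8): print(q[i],[[0,round((x[j+1]-x[j])/1000,4),round(-(z[j+1]-z[j])/1000,4),0] for j in range(i,i+8)])
E
```

```text
pos [ 0.4949 -0.0707  0.1995] rot [-3.1409e+00 -1.0000e-04 -5.1000e-02] F [0.5 4.4 0.5] t 21.63 open 0.0208
0.0 [[0, np.float64(-0.0043), np.float64(-0.0058), 0], [0, np.float64(-0.0046), np.float64(-0.0055), 0], [0, np.float64(-0.005), np.float64(-0.0052), 0], [0, np.float64(-0.0053), np.float64(-0.0049), 0], [0, np.float64(-0.0056), np.float64(-0.0046), 0], [0, np.float64(-0.0058), np.float64(-0.0042), 0], [0, np.float64(-0.0061), np.float64(-0.0039), 0], [0, np.float64(-0.0063), np.float64(-0.0035), 0]]
0.48 [[0, np.float64(-0.0065), np.float64(-0.0031), 0], [0, np.float64(-0.0067), np.float64(-0.0027), 0], [0, np.float64(-0.0068), np.float64(-0.0023), 0], [0, np.float64(-0.0069), np.float64(-0.0019), 0], [0, np.float64(-0.007), np.float64(-0.0015), 0], [0, np.float64(-0.0071), np.float64(-0.0011), 0], [0, np.float64(-0.0072), np.float64(-0.0006), 0], [0, np.float64(-0.0072), np.float64(-0.0002), 0]]
0.96 [[0, np.float64(-0.0072), np.float64(0.0002), 0], [0, np.float64(-0.0072), np.float64(0.0006), 0], [0, np.float64(-0.0071), np.float64(0.0011), 0], [0, np.float64(-0.007), np.flo
[... 305 characters left out ...]
0.0039), 0], [0, np.float64(-0.0058), np.float64(0.0042), 0], [0, np.float64(-0.0056), np.float64(0.0046), 0], [0, np.float64(-0.0053), np.float64(0.0049), 0], [0, np.float64(-0.005), np.float64(0.0052), 0], [0, np.float64(-0.0046), np.float64(0.0055), 0], [0, np.float64(-0.0043), np.float64(0.0058), 0]]
1.92 [[0, np.float64(-0.0039), np.float64(0.006), 0], [0, np.float64(-0.0036), np.float64(0.0062), 0], [0, np.float64(-0.0032), np.float64(0.0064), 0], [0, np.float64(-0.0028), np.float64(0.0066), 0], [0, np.float64(-0.0024), np.float64(0.0068), 0], [0, np.float64(-0.002), np.float64(0.0069), 0], [0, np.float64(-0.0016), np.float64(0.007), 0], [0, np.float64(-0.0012), np.float64(0.0071), 0]]
```

Call:
{"op": "step_arm", "data": {"moves": [[[0, -0.0043, -0.0058, 0], [0, -0.0046, -0.0055, 0], [0, -0.005, -0.0052, 0], [0, -0.0053, -0.0049, 0], [0, -0.0056, -0.0046, 0], [0, -0.0058, -0.0042, 0], [0, -0.0061, -0.0039, 0], [0, -0.0063, -0.0035, 0]]]}}

```text
time: 22.3
tool_pos: [0.4968, -0.0279, 0.2376]
tool_rot: [3.141, 0.0, -0.051]
contact_force: [-2.6, -0.2, -1.5]
opening: 0.0211
```

```bash
cat > arc.py <<'E'
from h import *
s=robot.observe(); P=s["tool_pos"]; p=np.array([0.62293,-0.0767,-1.6203])
R=np.array([[np.cos(p[2]),np.sin(p[2])],[-np.sin(p[2]),np.cos(p[2])]]); l=R@(P[:2]-p[:2]); dx=l[0]+.1; dz=P[2]+.019-.150
print("stand xy",l.round(4),"r",round(np.hypot(dx,dz),4),"q",round(np.arctan2(dz,dx)-.611,3),"F stand",(R@s["contact_force"][:2]).round(1),s["contact_force"][2].round(1),"open",s["opening"].round(4),"t",round(s["time"],2), s["tool_rot"].round(3))
E
python3 arc.py
```

```text
Traceback (most recent call last):
  File "arc.py", line 4, in <module>
    print("stand xy",l.round(4),"r",round(np.hypot(dx,dz),4),"q",round(np.arctan2(dz,dx)-.611,3),"F stand",(R@s["contact_force"][:2]).round(1),s["contact_force"][2].round(1),"open",s["opening"].round(4),"t",round(s["time"],2), s["tool_rot"].round(3))
                                                                                                                                                                                     ^^^^^^^^^^^^^^^^^^
AttributeError: 'float' object has no attribute 'round'
```

```bash
sed -i 's/s\["opening"\].round(4)/round(s["opening"],4)/' arc.py; python3 arc.py
```

```text
stand xy [-0.0425 -0.1284] r 0.1212 q 0.465 F stand [ 0.4 -2.6] -1.5 open 0.0211 t 22.3 [ 3.141  0.    -0.051]
```

Call:
{"op": "step_arm", "data": {"moves": [[[0, -0.0065, -0.0031, 0], [0, -0.0067, -0.0027, 0], [0, -0.0068, -0.0023, 0], [0, -0.0069, -0.0019, 0], [0, -0.007, -0.0015, 0], [0, -0.0071, -0.0011, 0], [0, -0.0072, -0.0006, 0], [0, -0.0072, -0.0002, 0]]]}}

```text
time: 22.97
tool_pos: [0.4994, 0.0277, 0.2515]
tool_rot: [3.141, 0.0, -0.051]
contact_force: [-5.3, -1.4, 5.7]
opening: 0.0212
```

```bash
python3 arc.py
```

```text
stand xy [-0.0981 -0.1285] r 0.1205 q 0.944 F stand [ 1.7 -5.2] 5.7 open 0.0212 t 22.97 [ 3.141  0.    -0.051]
```

Call:
{"op": "step_arm", "data": {"moves": [[[0, -0.0072, 0.0002, 0], [0, -0.0072, 0.0006, 0], [0, -0.0071, 0.0011, 0], [0, -0.007, 0.0015, 0], [0, -0.0069, 0.0019, 0], [0, -0.0068, 0.0023, 0], [0, -0.0067, 0.0027, 0], [0, -0.0065, 0.0031, 0]]]}}

```text
time: 23.63
tool_pos: [0.5019, 0.0838, 0.2378]
tool_rot: [-3.141, 0.001, -0.051]
contact_force: [-6.3, 1.3, 5.3]
opening: 0.0209
```

```bash
python3 arc.py;  python3 - <<'E'
from h import *
c=cam("scene"); crop(c,240,120,400,260,5,"s14.png")
E
```

```text
stand xy [-0.1543 -0.1288] r 0.1198 q 1.43 F stand [-1.  -6.3] 5.3 open 0.0209 t 23.63 [-3.141e+00  1.000e-03 -5.100e-02]
```

View pics/s14.png

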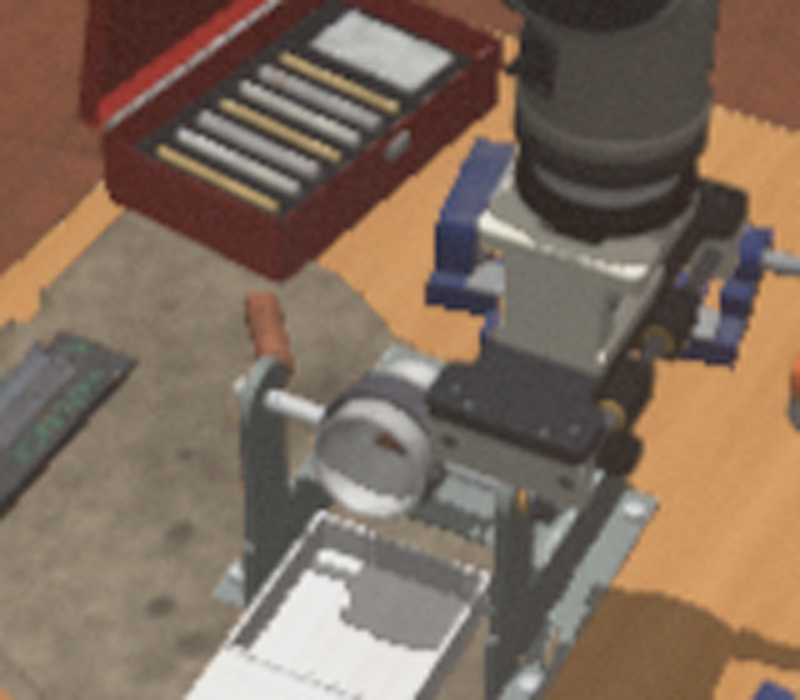

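Call:
{"op": "step_arm", "data": {"moves": [[[-0.001, -0.0063, 0.0035, 0], [-0.001, -0.0061, 0.0039, 0], [0, -0.0058, 0.0042, 0], [0, -0.0056, 0.0046, 0], [0, -0.0053, 0.0049, 0], [0, -0.005, 0.0052, 0], [0, -0.0046, 0.0055, 0], [0, -0.0043, 0.0058, 0]]]}}

```text
time: 24.35
tool_pos: [0.5038, 0.1269, 0.1995]
tool_rot: [-3.14, -0.002, -0.051]
contact_force: [2.0, 1.8, 4.5]
opening: 0.021
```

```bash
python3 arc.py
```

```text
stand xy [-0.1974 -0.1291] r 0.1191 q 1.918 F stand [-1.9  1.9] 4.5 open 0.021 t 24.35 [-3.14e+00 -2.00e-03 -5.10e-02]
```

Call:
{"op": "step_arm", "data": {"moves": [[[0, -0.0039, 0.006, 0], [0, -0.0036, 0.0062, 0], [0, -0.0032, 0.0064, 0], [0, -0.0028, 0.0066, 0], [0, -0.0024, 0.0068, 0], [0, -0.002, 0.0069, 0], [0, 0, 0, 0], [0, 0, 0, 0]]]}}

```text
time: 25.02
tool_pos: [0.5045, 0.1445, 0.16]
tool_rot: [-3.14, -0.001, -0.051]
contact_force: [2.5, 5.7, 3.9]
opening: 0.0206
```

```bash
python3 arc.py;  python3 - <<'E'
from h import *
c=cam("scene"); crop(c,240,150,400,290,5,"s15.png")
c=cam("top"); crop(c,290,190,410,280,6,"t15.png")
c=cam("wrist"); cv2.imwrite("pics/w15.png",c["frame"][:,:,::-1])
E
```

```text
stand xy [-0.2151 -0.1292] r 0.1187 q 2.284 F stand [-5.8  2.2] 3.9 open 0.0206 t 25.02 [-3.14e+00 -1.00e-03 -5.10e-02]
```

View pics/s15.png

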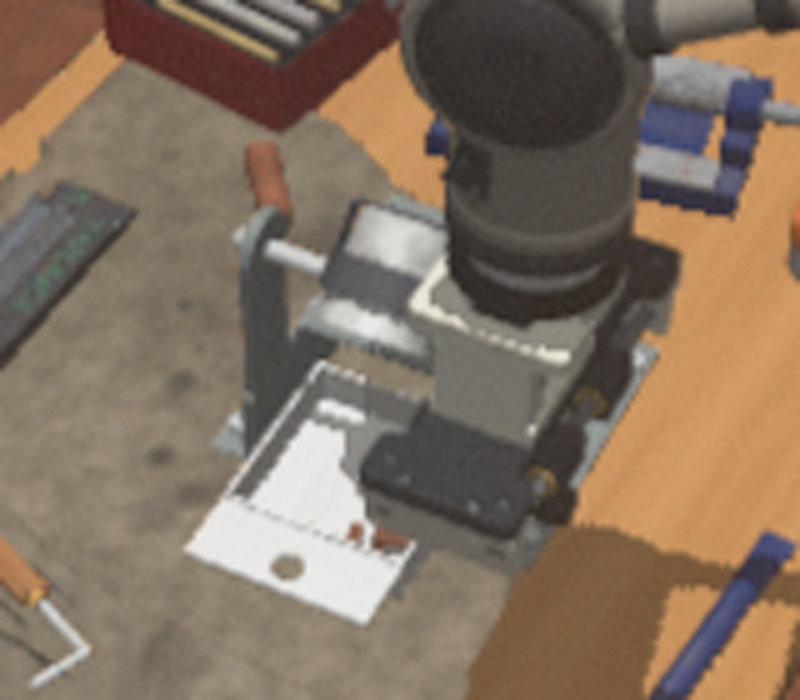

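View pics/t15.png

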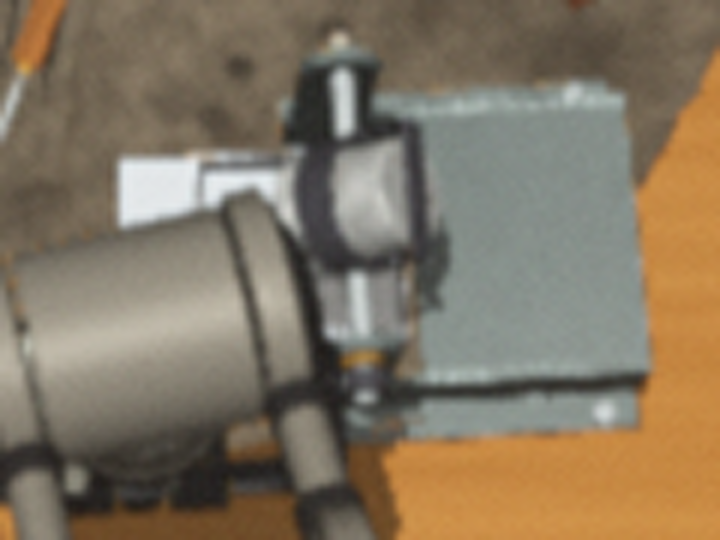

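View pics/w15.png

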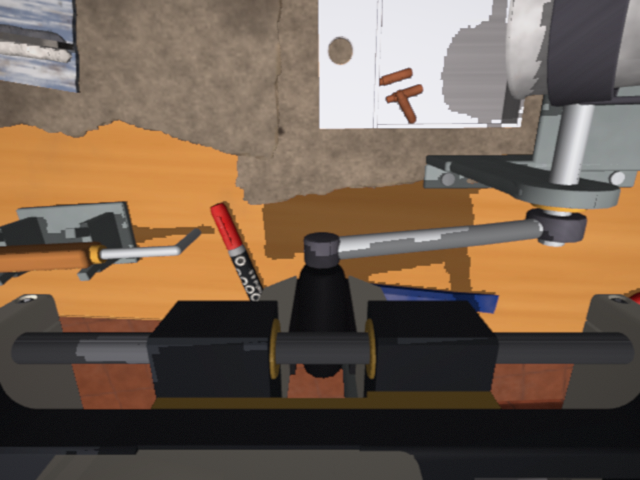

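```bash
python3 - <<'E'
import cv2
im=cv2.imread("pics/w15.png")[0:135,300:540]; cv2.imwrite("pics/w15c.png",cv2.resize(im,None,fx=3,fy=3,interpolation=cv2.INTER_CUBIC))
import numpy as np
q=2.28-np.arange(40)*.06; q=np.append(q[q>0],0); x=120*np.cos(.611+q); z=120*np.sin(.611+q)
r=[[0,round(float(x[j+1]-x[j])/1000,4),round(float(-(z[j+1]-z[j]))/1000,4),0] for j in range(len(q)-1)]
print(len(r)); 
for i in range(0,len(r),8): print(q[i],r[i:i+8])
E
```

```text
38
2.28 [[0, 0.002, -0.0069, 0], [0, 0.0024, -0.0068, 0], [0, 0.0028, -0.0066, 0], [0, 0.0032, -0.0064, 0], [0, 0.0036, -0.0062, 0], [0, 0.0039, -0.006, 0], [0, 0.0043, -0.0058, 0], [0, 0.0046, -0.0055, 0]]
1.7999999999999998 [[0, 0.005, -0.0052, 0], [0, 0.0053, -0.0049, 0], [0, 0.0056, -0.0046, 0], [0, 0.0058, -0.0042, 0], [0, 0.0061, -0.0039, 0], [0, 0.0063, -0.0035, 0], [0, 0.0065, -0.0031, 0], [0, 0.0067, -0.0027, 0]]
1.3199999999999998 [[0, 0.0068, -0.0023, 0], [0, 0.0069, -0.0019, 0], [0, 0.007, -0.0015, 0], [0, 0.0071, -0.0011, 0], [0, 0.0072, -0.0006, 0], [0, 0.0072, -0.0002, 0], [0, 0.0072, 0.0002, 0], [0, 0.0072, 0.0006, 0]]
0.8399999999999999 [[0, 0.0071, 0.0011, 0], [0, 0.007, 0.0015, 0], [0, 0.0069, 0.0019, 0], [0, 0.0068, 0.0023, 0], [0, 0.0067, 0.0027, 0], [0, 0.0065, 0.0031, 0], [0, 0.0063, 0.0035, 0], [0, 0.0061, 0.0039, 0]]
0.3599999999999999 [[0, 0.0058, 0.0042, 0], [0, 0.0056, 0.0046, 0], [0, 0.0053, 0.0049, 0], [0, 0.005, 0.0052, 0], [0, 0.0046, 0.0055, 0], [0, 0.0043, 0.0058, 0]]
```

View pics/w15c.png

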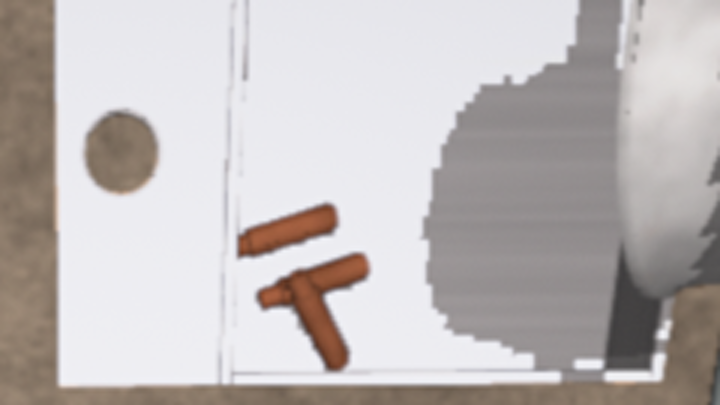

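All three tips lie in the tray, in the crop at about (290,230), (315,280) and (320,320). I'll bring the lever back along the arc under grip.

Call:
{"op": "step_arm", "data": {"moves": [[[0, 0.002, -0.0069, 0], [0, 0.0024, -0.0068, 0], [0, 0.0028, -0.0066, 0], [0, 0.0032, -0.0064, 0], [0, 0.0036, -0.0062, 0], [0, 0.0039, -0.006, 0], [0, 0.0043, -0.0058, 0], [0, 0.0046, -0.0055, 0]]]}}

```text
time: 25.83
tool_pos: [0.5033, 0.1175, 0.2114]
tool_rot: [-3.14, -0.002, -0.051]
contact_force: [2.3, 4.3, 6.1]
opening: 0.0211
```

Call:
{"op": "step_arm", "data": {"moves": [[[0, 0.005, -0.0052, 0], [0, 0.0053, -0.0049, 0], [0, 0.0056, -0.0046, 0], [0, 0.0058, -0.0042, 0], [0, 0.0061, -0.0039, 0], [0, 0.0063, -0.0035, 0], [0, 0.0065, -0.0031, 0], [0, 0.0067, -0.0027, 0]]]}}

```text
time: 26.5
tool_pos: [0.5012, 0.0695, 0.244]
tool_rot: [-3.141, -0.004, -0.051]
contact_force: [2.0, 2.2, 9.8]
opening: 0.0211
```

```bash
python3 arc.py
```

```text
stand xy [-0.14   -0.1288] r 0.1199 q 1.3 F stand [-2.3  1.9] 9.8 open 0.0211 t 26.5 [-3.141 -0.004 -0.051]
```

Call:
{"op": "step_arm", "data": {"moves": [[[0, 0.0068, -0.0023, 0], [0, 0.0069, -0.0019, 0], [0, 0.007, -0.0015, 0], [0, 0.0071, -0.0011, 0], [0, 0.0072, -0.0006, 0], [0, 0.0072, -0.0002, 0], [0, 0.0072, 0.0002, 0], [0, 0.0072, 0.0006, 0]]]}}

```text
time: 27.17
tool_pos: [0.4986, 0.0117, 0.2503]
tool_rot: [3.14, -0.004, -0.052]
contact_force: [4.7, -2.3, 4.9]
opening: 0.0206
```

```bash
python3 arc.py
```

```text
stand xy [-0.0821 -0.1286] r 0.1206 q 0.811 F stand [2.1 4.8] 4.9 open 0.0206 t 27.17 [ 3.14  -0.004 -0.052]
```

Call:
{"op": "step_arm", "data": {"moves": [[[0.001, 0.0071, 0.0011, 0], [0, 0.007, 0.0015, 0], [0, 0.0069, 0.0019, 0], [0, 0.0068, 0.0023, 0], [0, 0.0067, 0.0027, 0], [0, 0.0065, 0.0031, 0], [0, 0.0063, 0.0035, 0], [0, 0.0061, 0.0039, 0]]]}}

```text
time: 27.83
tool_pos: [0.4961, -0.0414, 0.2292]
tool_rot: [3.141, -0.002, -0.051]
contact_force: [5.1, -1.2, 0.2]
opening: 0.0209
```

Call:
{"op": "step_arm", "data": {"moves": [[[0, 0.0058, 0.0042, 0], [0, 0.0056, 0.0046, 0], [0, 0.0053, 0.0049, 0], [0, 0.005, 0.0052, 0], [0, 0.0046, 0.0055, 0], [0, 0.0043, 0.0058, 0], [0, 0, 0, 0], [0, 0, 0, 0]]]}}

```text
time: 28.5
tool_pos: [0.4948, -0.0708, 0.1991]
tool_rot: [-3.14, -0.002, -0.052]
contact_force: [4.7, 1.6, 3.3]
opening: 0.0207
```

```bash
python3 arc.py; python3 - <<'E'
from h import *
c=cam("scene"); crop(c,240,150,400,290,5,"s16.png")
E
```

```text
stand xy [ 0.0005 -0.1283] r 0.1214 q -0.015 F stand [-1.8  4.6] 3.3 open 0.0207 t 28.5 [-3.14e+00 -2.00e-03 -5.20e-02]
```

View pics/s16.png

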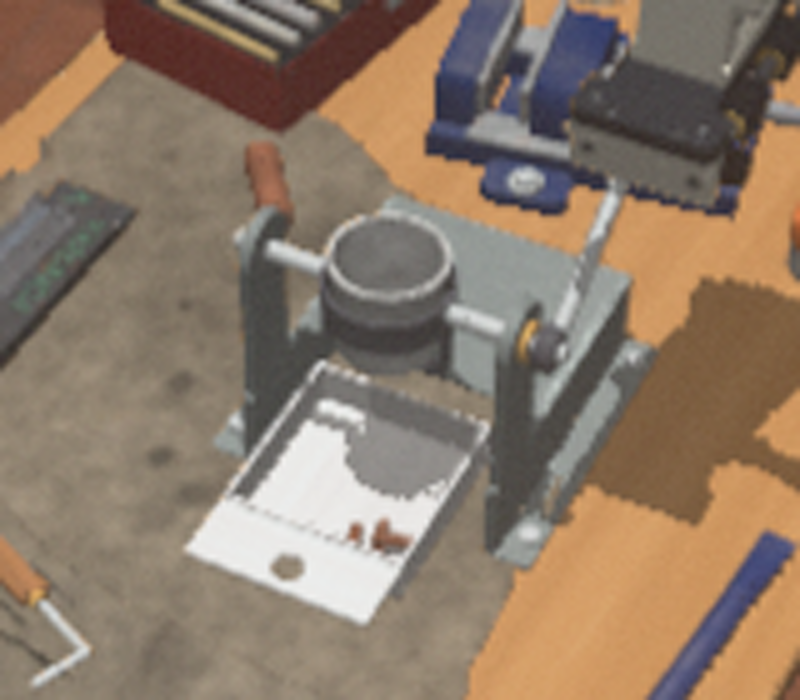

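The lever is back at its original grasp pose with the cup upright. Opening the fingers and rising.

Call:
{"op": "step_arm", "data": {"moves": [[[0, 0.0005, 0.001, 0], [0, 0, 0, 0], [0, 0, 0, 0], [0, 0, 0, 0], [0, 0, 0, 0], [0, 0, 0, 0], [0, 0, 0, 0], [0, 0, 0, 0]]], "hand": 1}}

```text
time: 29.22
tool_pos: [0.4938, -0.0716, 0.1984]
tool_rot: [3.142, 0.0, -0.051]
contact_force: [0.6, -0.1, -0.3]
opening: 0.0697
```

Call:
{"op": "step_arm", "data": {"moves": [[[0, 0, 0, 0], [0, 0, 0, 0], [0, 0, -0.01, 0], [0, 0, -0.02, 0], [0, 0, -0.03, 0], [0, 0, -0.03, 0], [0, 0, -0.03, 0], [0, 0, -0.03, 0]]]}}

```text
time: 29.88
tool_pos: [0.4936, -0.0715, 0.35]
tool_rot: [3.141, -0.0, -0.051]
contact_force: [1.4, 0.3, 0.8]
opening: 0.0918
```

Call:
{"op": "step_arm", "data": {"moves": [[[-0.02, 0, 0, 0], [-0.03, 0, 0, 0], [-0.03, 0, 0, 0], [-0.02, 0, 0, 0], [0, 0, 0, 0]]]}}

```text
time: 30.3
tool_pos: [0.3911, -0.066, 0.3491]
tool_rot: [3.141, -0.0, -0.052]
contact_force: [1.4, -0.2, 0.1]
opening: 0.0918
```

```bash
python3 arc.py; python3 - <<'E'
from h import *
c=cam("scene"); crop(c,220,150,420,300,4,"s17.png"); crop(c,220,290,380,410,4,"s17b.png")
c=cam("wrist"); cv2.imwrite("pics/w17.png",c["frame"][:,:,::-1])
c=cam("top"); crop(c,200,180,460,320,3,"t17.png")
E
```

```text
stand xy [ 0.0008 -0.232 ] r 0.2403 q 0.527 F stand [0.2 1.4] 0.1 open 0.0918 t 30.3 [ 3.141 -0.    -0.052]
```

View pics/s17.png

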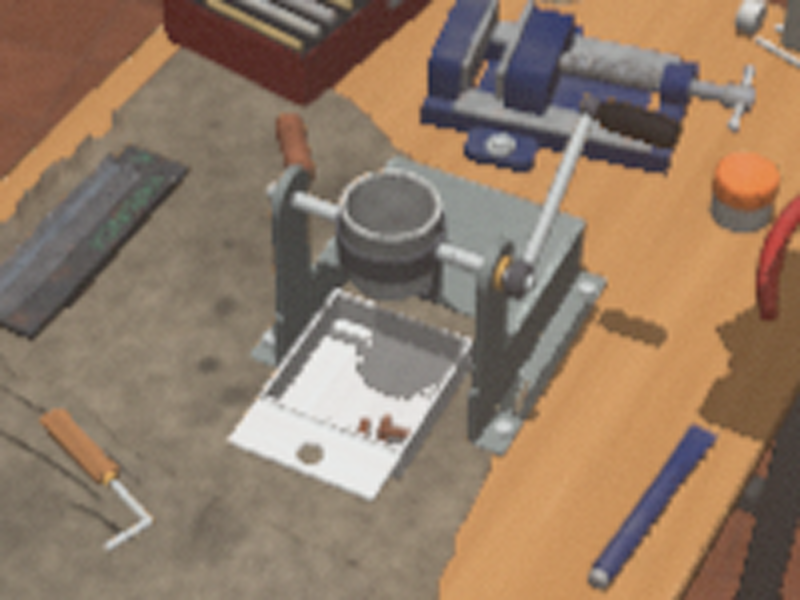

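View pics/t17.png

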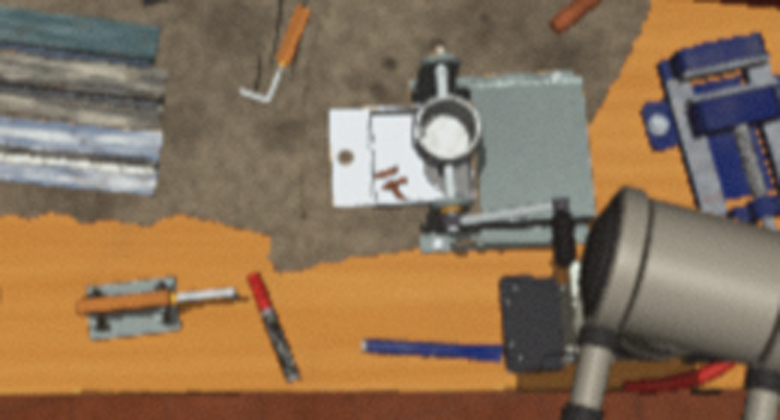

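View pics/s17b.png

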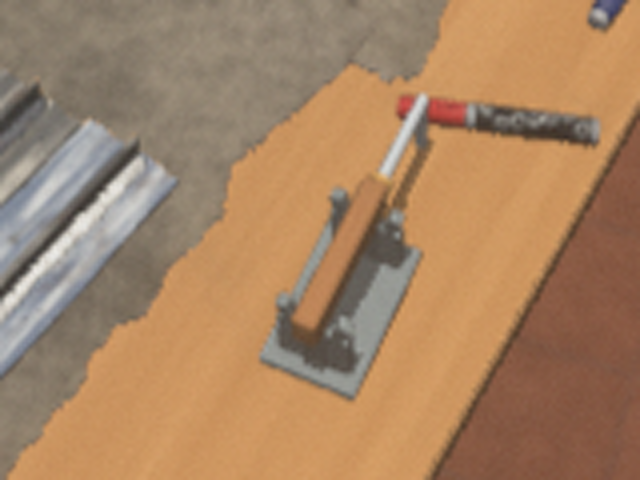

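View pics/w17.png

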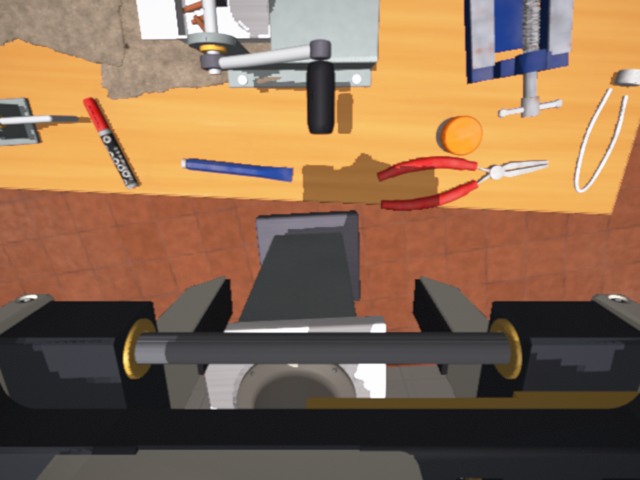

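The cup is empty and upright, three tips are in the drawn tray, the hook is on its rest, and the marker, pot and chisel look unmoved.

```bash
python3 -c "
from cell import robot
print(robot.hand_in())"
```

```text
the job is handed in; nothing more can be done
None
```

The job is done and handed in at about 30 s of the 72 s allowed; the hand-in gave no verdict.

- **Tray:** I took the hook from its rest and put it in the lip's finger hole. I drew the tray until the force rose to 29 N at the stop. The last measurement put the hole at x ≈ -203 mm of the stand, which is fully out.
- **Hook:** It went back on its rest with about 6 N at touch-down. The pictures show it lying in both notches as it did at the start.
- **Cup and tips:** I swung the lever to about 2.28 rad and held it gripped all the way back, then let go only when it was at its starting pose. The last pictures show the cup upright and empty, and all three tips in the tray.
- **Bystanders:** The marker, pot and chisel look unmoved.

**Checks that disagreed:**
- After the first pull the force read almost nothing, and one view suggested the tray had not moved. The top camera then showed that it had.
- My first estimate of the stand's position was a few millimetres off, so I measured it again before gripping the lever.

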